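Put the hand tools and setting blocks away at the end of the lesson

TASK

Put the bench in order at the end of the lesson: set each steel setting block that is lying out fully down into the slot in the wooden case that is cut to its shape, and shut the case's lid. Stand every loose hand tool (screwdriver, chisel, file, awl - whichever are out) in the pockets of the wooden tool block, tip down and handle up, and leave the hammer, the glue bottle and the tape where they are.

Things in the scene. Friction and masses are not known exactly. Their poses are not given: they have to be found in the camera images.
- block: beech tool block, fixed to the bench, 62 (its x) x 232 (its y) x 95 high, with a row along its y of four square pockets 32 x 32 (mouth bevelled by 3), open at the top; the pocket floors lie 11 above its underside (84 deep), pocket centres at y = -84, -28, 28 and 84. Origin: centre of the underside; z up, its -x face looks roughly towards the robot.
- driver: flat-bladed screwdriver: square black plastic handle, round steel shank 7 thick ending in a 9 x 3 blade. Handle 100 long and 26 x 26, the whole tool 190 long, about 0.11 kg with its balance point inside the handle; lies flat on the bench at the start. Origin: centre of the handle, on its axis; x points along the tool to the tip. May be absent.
- driver_tip (a point): the tip of the driver, on its axis 140 from the handle's centre.
- chisel: wood chisel: square wooden handle, 10 thick neck, then a flat steel blade 18 wide and 4 thick. Handle 105 long and 25 x 25, the whole tool 195 long, about 0.11 kg with its balance point inside the handle; lies flat on the bench at the start. Origin: centre of the handle, on its axis; x points along the tool to the tip. May be absent.
- chisel_tip (a point): the tip of the chisel, on its axis 142.5 from the handle's centre.
- file: hand file: square wooden handle, 8 thick neck, then a flat dark steel blade 20 wide and 5 thick. Handle 95 long and 24 x 24, the whole tool 190 long, about 0.11 kg with its balance point inside the handle; lies flat on the bench at the start. Origin: centre of the handle, on its axis; x points along the tool to the tip. May be absent.
- file_tip (a point): the tip of the file, on its axis 142.5 from the handle's centre.
- awl: awl: short thick square wooden handle, round steel shank 8 thick ending in a 16 long point. Handle 85 long and 28 x 28, the whole tool 171 long, about 0.11 kg with its balance point inside the handle; lies flat on the bench at the start. Origin: centre of the handle, on its axis; x points along the tool to the tip. May be absent.
- awl_tip (a point): the tip of the awl, on its axis 128.5 from the handle's centre.
- case: dark wooden case without its lid, fixed to the bench, outside 132 (its x) x 252 (its y) x 54 high, walls and floor 6 thick. Origin: centre of the underside; z up; the lid is hinged along the top of its +x wall. Inside stand three light wooden trays side by side along its y, in any order.
- bar: steel setting bar, a plain rectangular block 75 (its x) x 22 (its y) x 34 high, about 0.42 kg, loose, standing on its underside on the bench at the start. Origin: centre of the underside; z up. May be absent.
- bar_slot (a point): centre of the floor of the slot for the bar: a fitted recess 80 (its x) x 27 (its y), 16 deep with a 2 bevel, in the top of a wooden tray in the case; its floor is 12 above the bench, the tray's top 28, so a seated block stands 18 proud and 8 below the case's rim. Axes as the case's (x across it, towards the hinge).
- vee: steel V-block 52 (its x) x 34 (its y) x 34 high, with a V groove 22 wide and 11 deep along its x in the top, about 0.33 kg, loose, standing on its underside on the bench at the start. Origin: centre of the underside; z up. May be absent.
- vee_slot (a point): centre of the floor of the slot for the vee: a fitted recess 57 (its x) x 39 (its y), 16 deep with a 2 bevel, in the top of a wooden tray in the case; its floor is 12 above the bench, the tray's top 28, so a seated block stands 18 proud and 8 below the case's rim. Axes as the case's (x across it, towards the hinge).
- disc: steel setting disc, a plain upright round block 40 in diameter and 34 high, about 0.32 kg, loose, standing on its underside on the bench at the start. Origin: centre of the underside; z up. May be absent.
- disc_slot (a point): centre of the floor of the slot for the disc: a fitted recess 45 in diameter, 16 deep with a 2 bevel, in the top of a wooden tray in the case; its floor is 12 above the bench, the tray's top 28, so a seated block stands 18 proud and 8 below the case's rim. Axes as the case's (x across it, towards the hinge).
- lid (a joint): the case's lid, 132 x 252 and 8 thick, 0.22 kg: 0 is shut, grows as it opens, stop at 2.05 rad (1.57 is upright). A stiff hinge: it stays at whatever angle it is left (about 0.22 N m to move it). It starts open, leaning back past upright.
- lid_edge (a point): middle of the lid's free edge, half-way through its thickness; 132 from the hinge line.
- lid_hinge (a point): middle of the hinge line, at the top of the case's +x wall, on the lid's inner face (the lid's 8 thickness lies on the outer side, which is uppermost when shut).
- hammer: bystander: hammer lying on the bench, 260 long, loose. Origin: under its middle; x along the handle to the head. Leave it alone.
- glue: bystander: standing white bottle, 52 in diameter and 150 high, loose. Origin: centre of the underside. Leave it alone.
- tape: bystander: roll of tape lying flat, 96 in diameter and 24 high, loose. Origin: centre of the underside. Leave it alone.
There are look-alikes about, which are no part of the job. Leave any orange look-alike of the awl alone.

How it is judged:
By the outcome, as a careful person would: the job done as asked, in the order asked, and still so for the second after the job is handed in, with the robot touching nothing.
Of driver, chisel, file, awl only 3 to 4 are there at a start; the rules pass over those that are not, and their reading is None.
Of bar, vee, disc only 2 to 3 are there at a start; the rules pass over those that are not, and their reading is None.
At some moment in a run one of driver, chisel, file, awl, bar, vee, disc may be knocked a few centimetres aside while the robot is not near it.
It also fails if it takes over 210 s, if anything falls off the work surface, if the arm or the gripper's body presses on something with over 40 N, if the wrist force passes 120 N, or if a joint passes its speed limit or range.

ROBOT

A 6-joint arm with a two-finger parallel gripper is mounted at the origin on the work surface. World frame = base frame: x ahead of the robot, y to its left, z up, the work surface at z = 0. Lengths are in mm, angles in rad, forces in N, time in s.
With the tool pointing down it reaches from about 275 to 825 mm from the base axis. Payload 4.9 kg.
Tool frame: the origin (TCP) lies midway between the tips of the shut fingers; the grasp point (between the pads) lies robot.pinch_z behind it (robot.pinch_z is the distance from the TCP to the grasp point, in mm); z points along the fingers, y is the line along which they close (so a half turn about z gives the same grasp; the last joint's range is limited). The gripper opens to 85 mm and grips with 20 to 120 N. Pads are 22 mm wide; open, the fingers measure 114 mm over their backs; the gripper's body (76 mm by 85 mm) begins 54 mm behind the grasp point. The pads swing forward as they close: fully open they stand 13 mm farther back than shut.
Start: joints at [-1.386, 0.326, -0.193, 1.052, 0, 1.437], TCP at [172.397, -522.301, 231.281] pointing down, gripper open.
Joint ranges: [-2.65, 2.65], [-0.97, 1.79], [-1.3, 1.35], [-1.93, 2.1], [-1.47, 1.37], [-3.14, 3.14]. Speed limits (rad/s): [2.57, 2.57, 3.14, 3.14, 3.14, 3.14].

INTERFACE

Orientations are given as a unit quaternion [w, x, y, z].
In Python, from plant import telemetry, imaging, order, robot gives the robot as it stands.
- The arm moves only by the tool apply_moves, never from a script. Its argument "series" is one flat list of numbers, 5 for each row, row after row: the closure, from 0 (fully open) to 1 (shut), then the shift along the tool's x, y, z in mm, then the turn about the tool's z in rad. In form: [claw, tx, ty, tz, roll, claw, tx, ty, tz, roll, ...]. A call has exactly 8 rows; each row shifts and turns the commanded pose from where the row before left it, along the tool's axes as they then stand; what a row does not reach is not made up. A row lasts 1/8 s, in which the tool goes at most 62.5 mm and 10.7 degrees, less where a joint would pass 70% of its speed; a pose out of reach is approached as far as the arm can. A call is refused whole if a number of a shift passes 62.5 or a number of a turn 0.188, either way. A call with a gripper value outside its range is refused whole. The fingers move at their own pace and stop on an object; "force" is the grip in N (left out, the last holds). Time passes only in rows, so rows that do not move let the fingers close, or fill a call up. It gives the time, the measured TCP pose, the force, the opening and the grip force at its end, in the units of the state.
- telemetry.read_state(): the state, without advancing time (a new reading comes with each control period).
- imaging.read_camera(name): name is "scene" or "top" or "wrist"; returns a dict with "image" (400x640x3 uint8, blue, green, red), "range_z" (400x640 float32, mm along the optical axis (not along the pixel's ray), 0 where there is no reading), "vfov" (degrees; the focal length in pixels is half the picture's height over the tangent of half this angle, whatever the lens; pixels are square), "cx", "cy" (the principal point, pixels), "position" and "attitude" of the camera in the world. Camera axes: x right, y down, z forward; pixel columns grow to the right and rows downward; lengths in mm; the calibration is good to about 2 mm. A picture is of the moment at which its call begins.
- order.hand_in(): hands the job in; it is judged then, once.
The state is a dict: "time_s": time; "joints": joint angles; "joint_velocities": joint speeds; "tau": joint torques, N m; "position": TCP position; "eef_rot": TCP orientation; "contact_force": force on the tool from outside, world axes, zero at the start; "torque": the same for the moment, N m; "opening": finger opening in mm; "grip_force": force on a finger pad.
Only numpy, scipy, OpenCV 4.12 (cv2) and the standard library are available. Lean on these libraries where they do the work, as an engineer would, in place of code of your own. Each camera call takes 0.05 s, during which the arm holds its last target. There are 200 camera calls.

## Working session

There is one attempt and no reset: what is moved stays moved. The work goes in short steps, Python scripts to look and compute and a tool call to move; the robot and the scene stay as the last step left them, time stands still between calls to the robot, and variables do not carry over. Pictures are saved under pics/ and viewed, at most 14 in all, crops included, and the job is handed in when it is done.

Besides the shell and the picture viewer there is one more tool, called after ">>>" in YAML: its name, and indented under it one key for each argument. apply_moves: Moves the arm, as the interface text tells. Its arguments: {"type":"object","properties":{"series":{"type":"array","items":{"type":"number"}},"force":{"type":"number"}},"required":["series"]}

```bash
ls; mkdir -p pics
cat > h.py <<'E'
import numpy as np, cv2
from scipy.spatial.transform import Rotation as R
from plant import telemetry, imaging, order, robot
def cam(n):
    c=imaging.read_camera(n); q=np.array(c['attitude']); c['R']=R.from_quat(q[[1,2,3,0]]).as_matrix()
    c['f']=200/np.tan(np.radians(c['vfov'])/2); c['p']=np.array(c['position']); return c
def pts(c):
    v,u=np.mgrid[0:400,0:640]; z=c['range_z']
    P=np.stack([(u-c['cx'])/c['f']*z,(v-c['cy'])/c['f']*z,z],-1)
    return P@c['R'].T+c['p']
def ray(c,u,v,h):
    d=c['R']@np.array([(u-c['cx'])/c['f'],(v-c['cy'])/c['f'],1]); return c['p']+d*(h-c['p'][2])/d[2]
E
python3 - <<'E'
from h import *
for n in ['top','scene']:
    c=cam(n); cv2.imwrite(f'pics/{n}0.png',c['image']); np.savez(f'{n}0.npz',P=pts(c),img=c['image'])
    print(n,c['p'],c['attitude'],c['vfov'],c['cx'],c['cy'],c['image'].shape)
print(telemetry.read_state(), robot.pinch_z, [x for x in dir(robot) if x[0]!='_'])
E
```

```text
pics
top [ 310.68723976  -19.95140104 1068.28870637] [-0.07743033  0.74581185 -0.65769983  0.07211216] 52.952919009823106 322.6671005157535 200.66054992422534 (400, 640, 3)
scene [1256.74852291  -22.11699213  973.58754154] [-0.24206304  0.66733456  0.66427473 -0.23411357] 47.473033528799576 316.8210837959368 201.9251423114772 (400, 640, 3)
{'time_s': 0.1, 'joints': array([-1.38623420e+00,  3.26868457e-01, -1.93509170e-01,  1.05197349e+00,
       -3.11080352e-05,  1.43660324e+00]), 'joint_velocities': array([ 0.00013792, -0.00186311,  0.00294209,  0.00186772, -0.00075541,
        0.00035826]), 'tau': array([ 2.25310709e-03, -4.44239581e+01,  2.63038069e+01,  7.84743985e-03,
        3.92766719e-05, -1.10512655e-06]), 'position': array([ 172.26982183, -521.77193399,  230.57123623]), 'eef_rot': array([-7.76758820e-04,  9.87325951e-01,  1.58703695e-01, -3.51253807e-05]), 'contact_force': array([ 0.62210686, -0.26782889,  0.54485038]), 'torque': array([ 0.0206189 ,  0.01069677, -0.01045585]), 'grip_force': 0.0, 'opening': 85.44414487654363} 18.700000000000003 ['Unreachable', 'pinch_z']
```

View pics/top0.png

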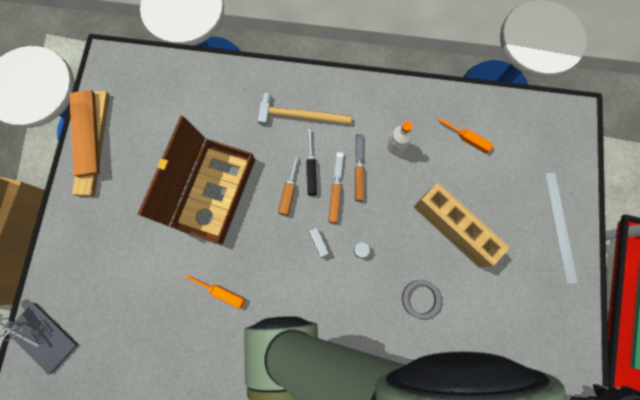

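View pics/scene0.png

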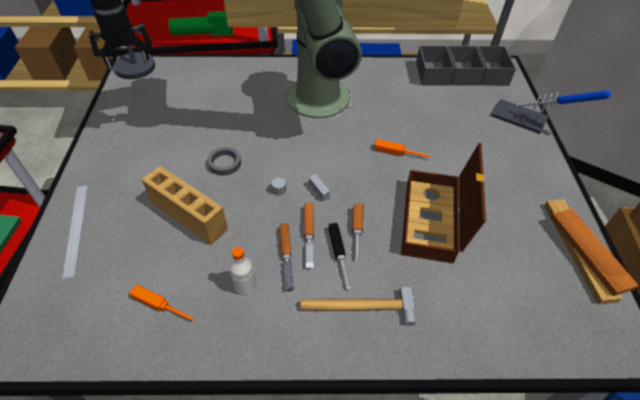

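The top view shows the four tools near (288,185) awl, (311,162) driver, (337,187) chisel and (360,168) file. It also shows a bar-like block at (318,242), the disc at (362,250), the case at (200,190) with its lid leaning left, and the tool block at (462,225). The orange look-alikes are at (220,292) and (467,135).

Run:
```python
from h import *
for n in ['top','scene']:
    d=np.load(n+'0.npz'); P=d['P']; img=d['img']
    z=P[...,2]; print(n,'bench z',np.median(z[(abs(z)<15)]), 'std',np.std(z[(abs(z)<6)]))
    m=((z>6)&(z<250)&(P[...,0]>150)&(P[...,0]<800)&(abs(P[...,1])<650)).astype(np.uint8)
    k,l,s,c=cv2.connectedComponentsWithStats(m,connectivity=8)
    for i in range(1,k):
        if s[i,4]<25: continue
        q=P[l==i]; r=cv2.minAreaRect(q[:,:2].astype(np.float32))
        print(np.round(c[i]),s[i,4],'ctr',np.round(r[0],1),'size',np.round(r[1],1),'ang',round(r[2],1),'z',np.round(np.percentile(q[:,2],[50,95]),1),'bgr',img[l==i].mean(0).astype(int))
a=cv2.resize(cv2.imread('pics/top0.png')[110:280,130:400],None,fx=2.9,fy=2.9,interpolation=cv2.INTER_CUBIC); cv2.imwrite('pics/crop1.png',a)
```

```text
top bench z 0.27380538971897295 std 2.001470920671906
[ 93. 154.] 1208 ctr [620.7 628.2] size [298.6  43.5] ang 0.0 z [27.  44.4] bgr [ 61 111 153]
[299. 114.] 977 ctr [761.6  83.1] size [259.   65.6] ang 87.4 z [23.5 27.8] bgr [117 160 181]
[197. 184.] 8483 ctr [525.8 305.7] size [161.6 252. ] ang 78.9 z [ 45.  181.7] bgr [ 51  80 104]
[400. 138.] 573 ctr [ 717.9 -175.9] size [58.8 45.2] ang 60.7 z [ 97.2 150.5] bgr [121 142 157]
[473. 139.] 469 ctr [ 769.8 -374.4] size [140.1  29.5] ang 64.8 z [25.7 30.5] bgr [ 14 113 205]
[311. 170.] 444 ctr [641.5  47.7] size [190.4  27.1] ang 7.5 z [24.7 28.8] bgr [78 77 75]
[359. 169.] 528 ctr [644.  -83.8] size [189.7  22. ] ang 6.0 z [21.  26.3] bgr [ 92 120 150]
[335. 190.] 565 ctr [580.  -28.3] size [198.6  24.9] ang 1.0 z [22.8 27.6] bgr [114 148 185]
[287. 193.] 446 ctr [570.9  96.6] size [ 27.8 169.6] ang 84.8 z [26.3 30.9] bgr [ 89 131 176]
[461. 226.] 3387 ctr [ 507.8 -351.3] size [232.2  64.9] ang 52.3 z [91.5 97.3] bgr [ 78 127 154]
[318. 242.] 258 ctr [423.1  -0.5] size [74.7 22.1] ang 31.3 z [34.  37.4] bgr [197 195 186]
[361. 250.
[... 1032 characters left out ...]
6. ] ang 0.1 z [27.2 45.4] bgr [ 39  76 114]
[309. 233.] 529 ctr [579.1 -29. ] size [195.   24.2] ang 0.5 z [23.4 28.8] bgr [100 125 160]
[357. 224.] 407 ctr [568.4  95.6] size [ 26.8 171.6] ang 86.4 z [27.9 31.7] bgr [ 73 104 146]
[286. 255.] 592 ctr [642.6 -85.2] size [191.   24.6] ang 6.1 z [21.  27.4] bgr [ 77  95 123]
[338. 247.] 504 ctr [637.3  47.6] size [196.6  26.5] ang 9.7 z [26.2 29.9] bgr [60 57 55]
[242. 272.] 885 ctr [ 724.1 -180. ] size [42.7 52.1] ang 19.0 z [ 93.4 151.3] bgr [123 136 153]
[151. 299.] 612 ctr [ 765.6 -372.2] size [141.8  37.8] ang 64.5 z [27.8 32.3] bgr [ 10  95 206]
[362. 303.] 1433 ctr [772.6  80.8] size [ 65.4 262.9] ang 2.9 z [25.2 29.3] bgr [ 98 142 170]
```

View pics/crop1.png

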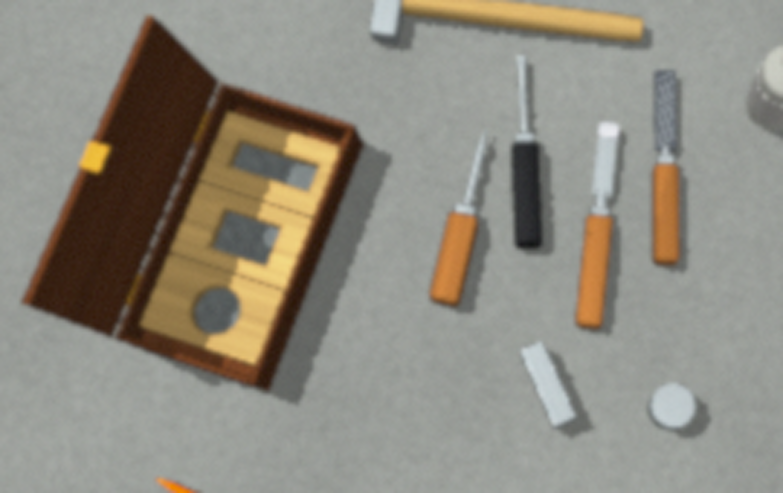

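Crop: the bar is at (318,242) and the disc at (362,250), and there is no vee. The awl is the wood-handled one at (288,185); the two orange look-alikes are to be left. Next I measure the exact poses.

```bash
cat >> h.py <<'E'
def pose():
    s=telemetry.read_state(); q=np.array(s['eef_rot']); M=R.from_quat(q[[1,2,3,0]]).as_matrix(); return np.array(s['position']),np.arctan2(M[1,0],M[0,0]),s
def go(x,y,z,phi=None):
    "print shift in present tool axes and roll to reach x,y,z,phi"
    p,f,s=pose(); d=np.array([x,y,z])-p
    tx=d[0]*np.cos(f)+d[1]*np.sin(f); ty=d[0]*np.sin(f)-d[1]*np.cos(f)
    r=0 if phi is None else (f-phi+np.pi)%(2*np.pi)-np.pi
    print('at',p.round(1),'phi',round(f,3),'t',round(s['time_s'],2),'F',s['contact_force'].round(1),'open',round(s['opening'],1),'grip',round(s['grip_force'],1),'j6',round(s['joints'][5],2))
    print('  shift',np.round([tx,ty,-d[2]],1),'roll',round(r,3))
E
python3 - <<'E'
from h import *
d=np.load('top0.npz'); P=d['P']; img=d['img']; z=P[...,2]
v,u=np.mgrid[0:400,0:640]
box=(u>175)&(u<260)&(v>140)&(v<246)
rim=box&(z>50)&(z<60); q=P[rim][:,:2].astype(np.float32); r=cv2.minAreaRect(q); print('rim',r,rim.sum())
hsv=cv2.cvtColor(img,cv2.COLOR_BGR2HSV)
g=(box&(hsv[...,1]<70)&(z<32)&(z>4)).astype(np.uint8)
k,l,s,c=cv2.connectedComponentsWithStats(g)
for i in range(1,k):
    if s[i,4]>25:
        w=P[l==i]; r=cv2.minAreaRect(w[:,:2].astype(np.float32)); print('slot',c[i].round(),s[i,4],np.round(r[0],1),np.round(r[1],1),round(r[2],1),np.median(w[:,2]).round(1))
lid=(u>135)&(u<215)&(v>112)&(v<235)&(z>64)
w=P[lid]; m=w.mean(0); U,S,V=np.linalg.svd(w-m,full_matrices=False); print('lid ctr',m.round(1),'normal',V[2].round(3),'long',V[0].round(3),'top z',w[:,2].max())
t=w[w[:,2]>w[:,2].max()-8]; print('edge',t.mean(0).round(1))
# tools
for n,(a,b) in dict(driver=(311,162),file=(360,168),chisel=(337,187),awl=(288,185)).items():
    m=((z>5)&(z<60)).astype(np.uint8); k,l=cv2.connectedComponents(m); i=l[b,a]
    w=P[l==i]; xy=w[:,:2]; 
    h=xy[w[:,2]>18]; rr=cv2.minAreaRect(h.astype(np.float32)); 
    c0=xy.mean(0); U,S,V=np.linalg.svd(h-h.mean(0),full_matrices=False); ax=V[0]*np.sign(V[0][0])
    s_=(xy-np.array(rr[0]))@ax
    print(n,'handle ctr',np.round(rr[0],1),np.round(rr[1],1),'axis deg',np.degrees(np.arctan2(ax[1],ax[0])).round(1),'ext',s_.min().round(1),s_.max().round(1))
# block top, pockets
bm=(u>405)&(u<515)&(v>175)&(v<275)
t=P[bm&(z>89)&(z<102)][:,:2].astype(np.float32); print('block',cv2.minAreaRect(t))
go(418.3,-113.5,100,1.36)
E
```

```text
rim ((523.6773071289062, 293.455322265625), (136.8541259765625, 251.59738159179688), 78.83131408691406) 697
slot [224. 167.] 232 [596.1 280.7] [76.7 24.3] 79.5 12.7
slot [214. 192.] 253 [524.9 295.4] [53.9 37.6] 76.4 12.8
slot [204. 217.] 184 [454.6 309.7] [39.2 40.1] 31.7 12.6
lid ctr [532.3 365.6 143.5] normal [-0.162 -0.918 -0.361] long [-0.281 -0.308  0.909] top z 1068.2887063718042
edge [ 310.7  -20.  1068.3]
driver handle ctr [638.3  48.9] [180.6  25.7] axis deg 9.8 ext -92.1 98.2
file handle ctr [640.2 -84.2] [180.1  22. ] axis deg 6.1 ext -91.1 98.6
chisel handle ctr [577.3 -28.4] [193.2  24.9] axis deg 0.9 ext -96.6 102.0
awl handle ctr [564.5  97.2] [ 27.8 156.2] axis deg -5.1 ext -78.4 91.3
block ((508.0230712890625, -351.5173034667969), (232.15127563476562, 64.25308227539062), 52.303287506103516)
at [ 172.3 -521.8  230.6] phi 0.319 t 0.1 F [ 0.6 -0.3  0.5] open 85.4 grip 0.0 j6 1.44
  shift [ 361.6 -310.6  130.6] roll -1.041
```

>>> apply_moves:
  series: [0,45.2,-38.8,9,0,0,45.2,-38.8,9,0,0,45.2,-38.8,9,0,0,45.2,-38.8,9,0,0,45.2,-38.8,9,0,0,45.2,-38.8,9,0,0,45.2,-38.8,9,0,0,45.2,-38.8,9,0]
  force: 40

```text
time_s: 1.1
position: [419.2, -112.4, 159.0]
eef_rot: [0.0, 0.987, 0.159, 0.0]
contact_force: [0.7, -0.9, 0.4]
opening: 85.0
grip_force: 0.0
```

>>> apply_moves:
  series: [0,0,0,0,-0.176,0,0,0,0,-0.176,0,0,0,0,-0.176,0,0,0,0,-0.176,0,0,0,0,-0.176,0,0,0,0,-0.176,0,0,0,0,0,0,0,0,0,0]

```text
time_s: 2.1
position: [418.4, -114.1, 159.2]
eef_rot: [-0.0, 0.774, 0.634, -0.0]
contact_force: [0.3, 0.0, 0.5]
opening: 85.3
grip_force: 0.0
```

Run:
```python
from h import *
c=cam('wrist'); cv2.imwrite('pics/w1.png',c['image']); P=pts(c); z=P[...,2]
p,f,s=pose(); print('cam',c['p'].round(1),c['vfov'])
m=((z>26)&(z<42)).astype(np.uint8); k,l,st,ce=cv2.connectedComponentsWithStats(m)
for i in range(1,k):
    if st[i,4]>300:
        w=P[l==i]; ci=cv2.minEnclosingCircle(w[:,:2].astype(np.float32)); print(ce[i].round(),st[i,4],np.round(ci[0],1),round(ci[1],1),np.median(w[:,2]).round(1),cv2.minAreaRect(w[:,:2].astype(np.float32)))
go(418.3,-113.5,20,1.376)
```

```text
cam [435.2 -31.2 302.4] 71.78415682464782
[301.  70.] 2345 [ 4.226e+02 -4.000e-01] 38.4 34.6 ((422.3746337890625, -0.29990386962890625), (75.13169860839844, 22.26612091064453), 31.4016056060791)
[320. 190.] 1175 [ 417.5 -112.7] 19.8 34.6 ((417.4747314453125, -112.32088470458984), (38.62842559814453, 37.872962951660156), 77.78885650634766)
[605. 192.] 807 [ 716.8 -179.2] 26.2 34.3 ((705.7720336914062, -173.32864379882812), (52.427162170410156, 24.92880630493164), 61.99806213378906)
[469. 284.] 417 [ 570.9 -267.7] 33.1 34.5 ((573.8352661132812, -258.2214050292969), (22.359331130981445, 66.23635864257812), 72.99348449707031)
[620. 348.] 959 [ 755.3 -398. ] 41.6 28.5 ((757.0164184570312, -398.5431213378906), (82.61381530761719, 28.76268196105957), 65.27867889404297)
at [ 418.4 -114.2  159.2] phi 1.373 t 2.15 F [-0.1  0.5  0.1] open 85.4 grip 0.0 j6 1.33
  shift [  0.6  -0.2 139.2] roll -0.003
```

View pics/w1.png

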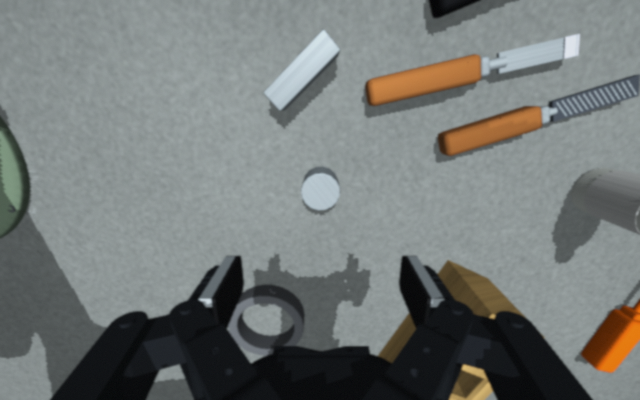

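Wrist view: disc at (320,190) and bar at (301,70), with clear space around both. I'm grasping the disc.

>>> apply_moves:
  series: [0,1.3,-1.2,36,0,0,0,0,36,0,0,0,0,36,0,0,0,0,25,0,0,0,0,9,0,1,0,0,0,0,1,0,0,0,0,1,0,0,0,0]

```text
time_s: 3.15
position: [418.4, -113.1, 18.5]
eef_rot: [0.001, 0.773, 0.634, 0.0]
contact_force: [-0.6, 0.6, 5.7]
opening: 38.0
grip_force: 39.5
```

>>> apply_moves:
  series: [1,0,0,0,0,1,0,0,0,0,1,0,0,-20,0,1,0,0,-30,0,1,0,0,-40,0,1,0,0,-30,0,1,0,0,0,0,1,0,0,0,0]

```text
time_s: 4.15
position: [416.9, -112.4, 136.6]
eef_rot: [-0.0, 0.773, 0.635, -0.0]
contact_force: [-0.5, 0.6, -3.1]
opening: 38.2
grip_force: 41.7
```

Run:
```python
from h import *
c=cam('wrist'); cv2.imwrite('pics/w2.png',c['image'])
go(453.4,306.5,130,1.376)
```

```text
at [ 416.5 -112.2  136.1] phi 1.375 t 4.2 F [-0.6 -0.7 -3.3] open 38.0 grip 41.7 j6 1.33
  shift [417.9 -45.4   6.1] roll -0.001
```

View pics/w2.png

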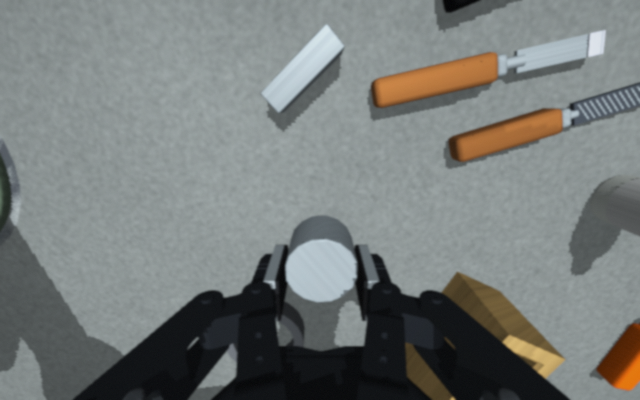

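The disc is held squarely at (321,262). I'm turning half round so that the camera side stays clear of the lid.

>>> apply_moves:
  series: [1,0,0,0,-0.185,1,0,0,0,-0.185,1,0,0,0,-0.185,1,0,0,0,-0.185,1,0,0,0,-0.185,1,0,0,0,-0.185,1,0,0,0,-0.185,1,0,0,0,-0.185]

```text
time_s: 5.2
position: [416.4, -112.2, 135.7]
eef_rot: [-0.002, 0.14, 0.99, 0.0]
contact_force: [-0.4, 0.3, -2.5]
opening: 38.2
grip_force: 41.7
```

>>> apply_moves:
  series: [1,0,0,0,-0.185,1,0,0,0,-0.185,1,0,0,0,-0.185,1,0,0,0,-0.185,1,0,0,0,-0.185,1,0,0,0,-0.185,1,0,0,0,-0.185,1,0,0,0,-0.185]

```text
time_s: 6.2
position: [416.4, -112.2, 135.7]
eef_rot: [-0.001, -0.564, 0.826, 0.001]
contact_force: [0.3, -0.4, -3.3]
opening: 38.3
grip_force: 41.7
```

>>> apply_moves:
  series: [1,0,0,0,-0.18,1,-52,5.7,0,0,1,-52,5.7,0,0,1,-52,5.7,0,0,1,-52,5.7,0,0,1,-52,5.7,0,0,1,-52,5.7,0,0,1,-30,5,0,0]

```text
time_s: 7.2
position: [445.3, 232.4, 135.5]
eef_rot: [-0.001, -0.635, 0.773, 0.001]
contact_force: [0.4, -1.1, -3.7]
opening: 38.0
grip_force: 41.7
```

Run:
```python
from h import *
go(453.4,306.5,80,1.376-np.pi)
c=cam('wrist'); cv2.imwrite('pics/w3.png',c['image']); np.savez('w3.npz',P=pts(c))
```

```text
at [445.3 232.4 135.5] phi -1.766 t 7.2 F [ 0.4 -1.1 -3.7] open 38.0 grip 41.7 j6 -1.04
  shift [-74.3   6.4  55.5] roll -0.001
```

View pics/w3.png

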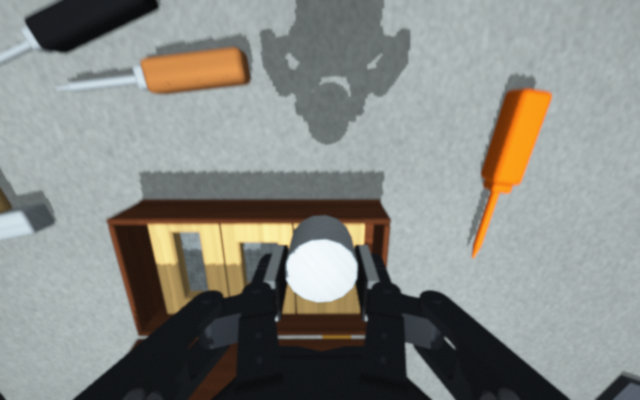

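The disc is in hand over the case. The bar slot shows at (190,262), the vee slot at (260,255), and the near wall top at y≈210 px. I'm cross-checking the case pose from here.

Run:
```python
from h import *
P=np.load('w3.npz')['P']; z=P[...,2]; v,u=np.mgrid[0:400,0:640]
ex=np.array([np.cos(1.376),np.sin(1.376)]); ey=np.array([-ex[1],ex[0]])
C=np.array([523.2,291.1])
L=np.stack([(P[...,:2]-C)@ex,(P[...,:2]-C)@ey],-1)
m=(z>49)&(z<60)&(u<400)&(v>190)
w=L[m]; 
fr=w[(w[:,0]<-40)&(w[:,0]>-90)]; print('front wall x',np.percentile(fr[:,0],[2,50,98]).round(1),'tilt',np.polyfit(fr[:,1],fr[:,0],1))
sd=w[(w[:,1]>100)]; print('+y?wall',np.percentile(sd[:,1],[2,50,98]).round(1))
sd=w[(w[:,1]<-100)]; print('-y wall',np.percentile(sd[:,1],[2,50,98]).round(1))
# slot floors
img=cv2.imread('pics/w3.png'); hs=cv2.cvtColor(img,cv2.COLOR_BGR2HSV)
g=((hs[...,1]<80)&(z>5)&(z<22)&(u>150)&(u<285)&(v>220)&(v<310)).astype(np.uint8)
k,l,s,c=cv2.connectedComponentsWithStats(g)
for i in range(1,k):
    if s[i,4]>80: q=L[l==i]; print(c[i].round(),s[i,4],'x',np.percentile(q[:,0],[1,99]).round(1),'y',np.percentile(q[:,1],[1,99]).round(1),'z',np.median(z[l==i]).round(1))
```

```text
front wall x [-64.3 -62.1 -42.4] tilt [-3.38551588e-03 -6.03457624e+01]
+y?wall [100.6 120.3 125.7]
-y wall [-124.9 -120.2 -103.1]
[193. 261.] 1111 x [-30.1  42.3] y [-85.3 -65. ] z 13.4
[254. 255.] 680 x [-18.1  29.9] y [-19.4  13.8] z 13.3
```

>>> apply_moves:
  series: [1,-37,3.2,0,0,1,-37.3,3.2,0,0,1,0,0,0,0,1,0,0,35,0,1,0,0,35,0,1,0,0,12,0,1,0,0,6,0,1,0,0,6,0]

```text
time_s: 8.25
position: [455.2, 305.2, 44.5]
eef_rot: [0.001, -0.634, 0.773, 0.001]
contact_force: [-8.7, 1.1, 25.3]
opening: 38.4
grip_force: 44.5
```

Run:
```python
from h import *
go(453.2,306.5,33,1.376-np.pi)
```

```text
at [455.2 305.2  44.5] phi -1.769 t 8.25 F [-8.7  1.1 25.3] open 38.4 grip 44.5 j6 -0.92
  shift [-0.9  2.2 11.5] roll -0.003
```

>>> apply_moves:
  series: [1,0,0,-10,0,1,-0.9,2.8,0,0,1,0,0,0,0,1,0,0,6,0,1,0,0,6,0,1,0,0,5,0,1,0,0,0,0,1,0,0,0,0]

```text
time_s: 9.25
position: [452.0, 305.9, 36.2]
eef_rot: [-0.0, -0.634, 0.773, 0.0]
contact_force: [0.7, -0.3, -2.5]
opening: 38.2
grip_force: 41.7
```

Run:
```python
from h import *
go(453.2,306.5,33,1.376-np.pi)
```

```text
at [452.  305.9  36.2] phi -1.768 t 9.25 F [ 0.7 -0.3 -2.5] open 38.2 grip 41.7 j6 -0.91
  shift [-0.8 -1.   3.2] roll -0.003
```

>>> apply_moves:
  series: [1,0,0,3,0,1,0,0,0,0,0.4,0,0,0,0,0.4,0,0,0,0,0.4,0,0,-10,0,0.4,0,0,-30,0,0.4,0,0,-40,0,0.4,20,0,-20,0]

```text
time_s: 10.25
position: [449.8, 287.5, 136.5]
eef_rot: [0.002, -0.635, 0.773, -0.001]
contact_force: [1.1, 0.2, -0.0]
opening: 51.5
grip_force: 0.0
```

Run:
```python
from h import *
c=cam('wrist'); P=pts(c); z=P[...,2]
d=np.hypot(P[...,0]-453,P[...,1]-306); m=(d<25); print('z near disc',np.percentile(z[m],[10,50,90]).round(1))
w=P[m&(abs(z-np.median(z[m]))<3)]; print(cv2.minEnclosingCircle(w[:,:2].astype(np.float32)))
go(422.4,-0.4,120,0.548-np.pi)
t=cam('top'); q=pts(t); m=(q[...,2]>20)&(q[...,2]<45)&(abs(q[...,0]-422)<60)&(abs(q[...,1])<60); print(cv2.minAreaRect(q[m][:,:2].astype(np.float32)))
```

```text
z near disc [27.3 46.3 47.4]
((452.2845764160156, 305.73333740234375), 19.94093894958496)
at [449.5 285.3 137.9] phi -1.769 t 10.3 F [-1.5 -1.5  1.6] open 51.1 grip 0.0 j6 -0.95
  shift [285.4 -29.6  17.9] roll 0.825
((435.2717590332031, -21.676082611083984), (74.36893463134766, 72.65198516845703), 29.47858428955078)
```

Disc seated (top at 46 mm). Now the bar.

>>> apply_moves:
  series: [0.4,48,-4.9,0,0,0.4,48,-4.9,0,0,0.4,48,-4.9,0,0,0.4,48,-4.9,0,0,0.4,48,-4.9,0,0,0.4,47,-4.9,0,0,0.4,0,0,10,0.165,0.4,0,0,10,0.165]

```text
time_s: 11.35
position: [420.7, -1.5, 112.8]
eef_rot: [0.0, -0.495, 0.869, 0.0]
contact_force: [-0.5, -0.3, 0.5]
opening: 51.4
grip_force: 0.0
```

>>> apply_moves:
  series: [0.4,0,0,0,0.165,0.4,0,0,0,0.165,0.4,0,0,0,0.165,0.4,0,0,0,0,0.4,0,0,0,0,0.4,0,0,0,0,0.4,0,0,0,0,0.4,0,0,0,0]

```text
time_s: 12.35
position: [420.6, -0.9, 113.3]
eef_rot: [0.0, -0.271, 0.963, 0.0]
contact_force: [-0.2, 0.0, 0.6]
opening: 51.1
grip_force: 0.0
```

Run:
```python
from h import *
c=cam('wrist'); P=pts(c); z=P[...,2]
m=((z>26)&(z<42)&(abs(P[...,0]-422)<70)&(abs(P[...,1])<60)).astype(np.uint8); k,l,st,ce=cv2.connectedComponentsWithStats(m)
for i in range(1,k):
    if st[i,4]>300: r=cv2.minAreaRect(P[l==i][:,:2].astype(np.float32)); print(ce[i].round(),st[i,4],r)
go(422.4,-0.4,18,0.548-np.pi)
```

```text
[320. 207.] 2108 ((422.942138671875, -0.7078666687011719), (75.1141128540039, 22.005271911621094), 31.269079208374023)
at [420.6  -0.9 113.3] phi -2.593 t 12.4 F [0.5 0.4 0.2] open 51.3 grip 0.0 j6 -0.73
  shift [-1.8 -0.5 95.3] roll 0.0
```

>>> apply_moves:
  series: [0.4,-2.1,-1,36,0,0.4,0,0,36,0,0.4,0,0,18,0,0.4,0,0,5,0,1,0,0,0,0,1,0,0,0,0,1,0,0,0,0,1,0,0,0,0]

```text
time_s: 13.4
position: [423.6, -0.7, 19.0]
eef_rot: [0.001, -0.271, 0.963, -0.0]
contact_force: [0.5, 0.6, 6.7]
opening: 21.1
grip_force: 40.6
```

>>> apply_moves:
  series: [1,0,0,-30,0,1,0,0,-40,0,1,0,0,-48,0,1,0,0,0,-0.165,1,0,0,0,-0.165,1,0,0,0,-0.165,1,0,0,0,-0.165,1,0,0,0,-0.167]

```text
time_s: 14.4
position: [422.2, -0.6, 135.9]
eef_rot: [-0.0, -0.637, 0.771, 0.0]
contact_force: [0.2, 0.7, -3.8]
opening: 21.0
grip_force: 40.5
```

Run:
```python
from h import *
go(594.2,278.3,136,1.376-np.pi)
```

```text
at [422.2  -0.6 135.9] phi -1.761 t 14.4 F [ 0.2  0.7 -3.8] open 21.0 grip 40.5 j6 -1.56
  shift [-3.064e+02 -1.162e+02 -1.000e-01] roll 0.005
```

>>> apply_moves:
  series: [1,-44,-16.7,0,0.005,1,-44,-16.7,0,0,1,-44,-16.7,0,0,1,-44,-16.7,0,0,1,-44,-16.7,0,0,1,-44,-16.7,0,0,1,-42,-15.5,0,0,1,0,0,0,0]

```text
time_s: 15.4
position: [597.7, 278.8, 135.0]
eef_rot: [0.0, -0.634, 0.773, 0.0]
contact_force: [-0.8, -0.6, -4.0]
opening: 21.2
grip_force: 40.6
```

Run:
```python
from h import *
go(593.8,278.3,50,1.376-np.pi)
```

```text
at [597.7 278.8 135. ] phi -1.768 t 15.4 F [-0.8 -0.6 -4. ] open 21.2 grip 40.6 j6 -1.05
  shift [ 1.2  3.7 85. ] roll -0.003
```

>>> apply_moves:
  series: [1,0,0,30,0,1,0,0,30,0,1,0,0,22,0,1,0,0,0,0,1,0,0,0,0,1,0,0,0,0,1,0,0,0,0,1,0,0,0,0]

```text
time_s: 16.4
position: [597.3, 276.4, 54.9]
eef_rot: [0.0, -0.633, 0.774, -0.0]
contact_force: [0.2, 0.3, -3.3]
opening: 21.1
grip_force: 40.5
```

Run:
```python
from h import *
go(593.8,278.3,50,1.376-np.pi)
```

```text
at [597.3 276.4  54.9] phi -1.771 t 16.4 F [ 0.2  0.3 -3.3] open 21.1 grip 40.5 j6 -1.05
  shift [-1.2  3.8  4.9] roll -0.006
```

>>> apply_moves:
  series: [1,-1.2,3.8,0,-0.005,1,0,0,0,0,1,0,0,6,0,1,0,0,5,0,1,0,0,5,0,1,0,0,3,0,1,0,0,0,0,1,0,0,0,0]

```text
time_s: 17.4
position: [593.7, 278.2, 35.4]
eef_rot: [0.0, -0.635, 0.773, -0.0]
contact_force: [-0.6, -0.2, -3.5]
opening: 21.1
grip_force: 40.6
```

Run:
```python
from h import *
go(593.8,278.3,33,1.376-np.pi)
```

```text
at [593.7 278.2  35.4] phi -1.766 t 17.4 F [-0.6 -0.2 -3.5] open 21.1 grip 40.6 j6 -1.05
  shift [-0.1 -0.1  2.4] roll -0.001
```

Bar is in. I'm releasing it, then going up and over behind the lid.

>>> apply_moves:
  series: [1,0,0,3,0,1,0,0,0,0,0.5,0,0,0,0,0.5,0,0,0,0,0.5,0,0,-20,0,0.5,0,0,-40,0,0.5,0,0,-50,0,0.5,10,0,-50,0]

```text
time_s: 18.4
position: [591.7, 268.8, 194.2]
eef_rot: [0.0, -0.635, 0.772, -0.0]
contact_force: [0.4, 0.2, -0.8]
opening: 42.4
grip_force: 0.0
```

Run:
```python
from h import *
c=cam('wrist'); P=pts(c); z=P[...,2]
for n,x,y in (('bar',594,278),('disc',452.3,305.7)):
    m=(np.hypot(P[...,0]-x,P[...,1]-y)<9); print(n,np.percentile(z[m],[10,50,90]).round(1) if m.any() else None)
t=cam('top'); q=pts(t); L=(q[...,:2]-[523.2,291.1])@np.array([.194,.981]); M=(q[...,:2]-[523.2,291.1])@np.array([-.981,.194])
m=(L>60)&(L<160)&(abs(M)<100)&(q[...,2]>60)&(q[...,2]<260)
print('lid x by z',[(h,np.median(L[m&(abs(q[...,2]-h)<5)]).round(1)) for h in range(70,190,20)], q[m][:,2].max())
go(557,463,260,1.376-np.pi)
```

```text
bar [45.8 46.7 47.6]
disc [45.7 46.6 47.4]
lid x by z [(70, np.float64(70.2)), (90, np.float64(73.0)), (110, np.float64(75.7)), (130, np.float64(78.5)), (150, np.float64(81.3)), (170, np.float64(84.0))] 191.85340368470736
at [595.3 269.  199.8] phi -1.767 t 18.5 F [0.7 0.1 0.4] open 42.3 grip 0.0 j6 -1.06
  shift [-182.8   75.4  -60.2] roll -0.001
```

>>> apply_moves:
  series: [1,0,0,-40,0,1,0,15,-30,0,1,-26,10,0,0,1,-26,10,0,0,1,-26,10,0,0,1,-27,10,0,0,1,-27,10,0,0,1,-27,10,0,0]

```text
time_s: 19.5
position: [548.7, 439.9, 262.0]
eef_rot: [0.0, -0.635, 0.773, 0.0]
contact_force: [1.4, 0.8, 0.3]
opening: 0.0
grip_force: 0.0
```

>>> apply_moves:
  series: [1,0,0,0,0,1,0,0,30,0,1,0,0,40,0,1,0,0,35,0,1,0,0,15,0,1,0,0,0,0,1,0,0,0,0,1,0,0,0,0]

```text
time_s: 20.5
position: [549.9, 439.5, 144.1]
eef_rot: [0.001, -0.635, 0.773, -0.0]
contact_force: [-1.6, -0.2, -0.4]
opening: -0.1
grip_force: 0.0
```

Run:
```python
from h import *
p,f,s=pose(); d=p[:2]-[523.2,291.1]; print('case xy',d@[.194,.981],d@[-.981,.194])
go(557,463,140,1.376-np.pi)
```

```text
case xy 150.74692079379574 2.6127973171279204
at [549.9 439.5 144.1] phi -1.766 t 20.5 F [-1.6 -0.2 -0.4] open -0.1 grip 0.0 j6 -0.81
  shift [-24.4  -2.4   4.1] roll -0.001
```

>>> apply_moves:
  series: [1,22,0,0,0,1,22,0,0,0,1,20,0,0,0,1,20,0,0,0,1,20,0,0,0,1,20,0,0,0,1,22,0,0,0,1,22,0,0,0]

```text
time_s: 21.5
position: [517.2, 274.4, 143.8]
eef_rot: [0.002, -0.635, 0.773, -0.0]
contact_force: [-0.4, 0.8, 1.3]
opening: -0.1
grip_force: 0.5
```

>>> apply_moves:
  series: [1,10,0,10,0,1,5,0,15,0,1,5,0,15,0,1,0,0,15,0,1,0,0,10,0,1,0,0,8,0,1,0,0,4,0,1,0,0,0,0]

```text
time_s: 22.5
position: [512.4, 254.7, 65.1]
eef_rot: [-0.0, -0.635, 0.773, 0.0]
contact_force: [-0.4, -0.5, 0.2]
opening: 0.1
grip_force: 0.0
```

Run:
```python
from h import *
p,f,s=pose(); d=p[:2]-[523.2,291.1]; print('case xy',d@[.194,.981],d@[-.981,.194])
go(557,463,62,1.376-np.pi)
c=cam('scene'); cv2.imwrite('pics/s1.png',c['image'][100:300,300:560].repeat(3,0).repeat(3,1)[:600,:780])
```

```text
case xy -37.84143785618009 3.5676963986886308
at [512.4 254.7  65.1] phi -1.766 t 22.5 F [-0.4 -0.5  0.2] open 0.1 grip 0.0 j6 -1.04
  shift [-213.    -3.3    3.1] roll -0.001
```

View pics/s1.png

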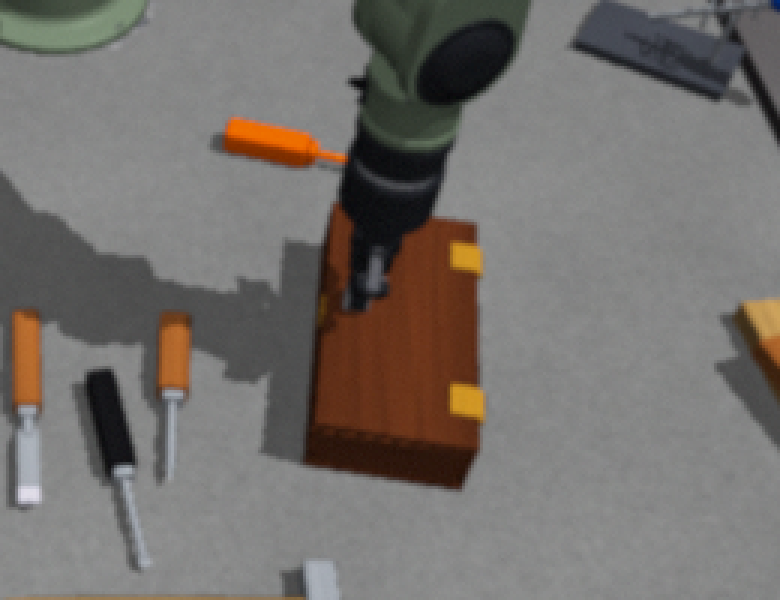

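The lid looks shut under the fingers. I'll press it once, then rise and check its height.

>>> apply_moves:
  series: [1,0,0,2.5,0,1,0,0,1.5,0,1,0,0,1,0,1,0,0,0,0,1,0,0,-30,0,1,0,0,-40,0,1,0,0,-40,0,0,0,0,0,0]

```text
time_s: 23.55
position: [514.8, 255.4, 173.9]
eef_rot: [0.003, -0.635, 0.773, -0.001]
contact_force: [-0.1, 0.2, -0.8]
opening: 17.1
grip_force: 0.0
```

Run:
```python
from h import *
c=cam('wrist'); P=pts(c); z=P[...,2]
L=(P[...,:2]-[523.2,291.1])@np.array([.194,.981]); M=(P[...,:2]-[523.2,291.1])@np.array([-.981,.194])
for a in (-60,-30,0): 
    m=(abs(L-a)<6)&(abs(M)<100)&(z<90)&(z>20); print(a,np.median(z[m]).round(1) if m.any() else None)
t=cam('top'); P=pts(t); z=P[...,2]; img=t['image']
m=((z>5)&(z<60)).astype(np.uint8); k,l,st,ce=cv2.connectedComponentsWithStats(m)
for i in range(1,k):
    if 350<st[i,4]<650: r=cv2.minAreaRect(P[l==i][:,:2].astype(np.float32)); print(ce[i].round(),st[i,4],np.round(r[0],1),np.round(r[1],1),round(r[2],1))
go(530,100,150,-5.1*np.pi/180+np.pi)
```

```text
-60 62.2
-30 63.2
0 63.2
[472. 138.] 497 [ 775.7 -361.9] [166.8  28.9] 63.7
[311. 170.] 445 [642.1  47.7] [188.3  27.1] 7.5
[359. 169.] 527 [642.3 -83.9] [191.7  22. ] 6.1
[335. 190.] 566 [580.4 -27.1] [198.2  27.3] 1.0
[236. 200.] 527 [510.  230.7] [ 10.  249.1] 78.0
[287. 193.] 449 [570.8  96.4] [ 27.9 169.2] 84.6
[449. 235.] 603 [ 484.7 -332. ] [233.5  26.3] 46.4
[221. 293.] 523 [271.2 251.5] [168.1  29. ] 72.9
[421. 299.] 614 [ 314.5 -277.6] [95.2 95.1] 74.1
at [512.4 254.6 170.4] phi -1.766 t 23.65 F [ 0.5  0.6 -0.2] open 32.1 grip 0.0 j6 -1.04
  shift [148.2 -47.2  20.4] roll 1.464
```

The lid is shut (top at 62). On to the awl, gripping near the handle's rear.

>>> apply_moves:
  series: [0,37.3,-7.8,0,0,0,37.3,-7.8,0,0,0,37.3,-7.8,0,0,0,37.3,-7.8,0,0,0,0,0,15,0.183,0,0,0,15,0.183,0,0,0,15,0.183,0,0,0,15,0.183]

```text
time_s: 24.65
position: [512.6, 101.9, 108.1]
eef_rot: [-0.002, -0.313, 0.95, 0.0]
contact_force: [-0.9, 0.8, 1.1]
opening: 85.6
grip_force: 0.0
```

>>> apply_moves:
  series: [0,0,0,0,0.183,0,0,0,0,0.183,0,0,0,0,0.183,0,0,0,0,0.183,0,0,0,0,0,0,0,0,0,0,0,0,0,0,0,0,0,0,0,0]

```text
time_s: 25.65
position: [513.9, 102.1, 110.2]
eef_rot: [-0.0, 0.044, 0.999, 0.0]
contact_force: [-0.8, -0.2, 0.3]
opening: 85.5
grip_force: 0.0
```

Run:
```python
from h import *
go(514,102,2,-5.4*np.pi/180+np.pi)
```

```text
at [513.9 102.1 110.2] phi 3.054 t 25.65 F [-0.8 -0.2  0.3] open 85.5 grip 0.0 j6 0.14
  shift [-1.000e-01 -1.000e-01  1.082e+02] roll 0.006
```

>>> apply_moves:
  series: [0,0,0,36,0.006,0,0,0,36,0,0,0,0,25,0,0,0,0,9,0,1,0,0,0,0,1,0,0,0,0,1,0,0,0,0,1,0,0,0,0]
  force: 20

```text
time_s: 26.65
position: [515.0, 102.2, 5.3]
eef_rot: [0.001, 0.047, 0.999, 0.0]
contact_force: [-0.2, -0.1, 4.9]
opening: 27.8
grip_force: 22.3
```

>>> apply_moves:
  series: [1,0,0,-10,0,1,0,0,-30,0,1,0,0,-40,0,1,0,0,-40,0,1,0,0,-40,0,1,0,0,-40,0,1,0,0,0,0,1,0,0,0,0]

```text
time_s: 27.65
position: [513.4, 102.1, 204.0]
eef_rot: [-0.0, 0.047, 0.999, -0.0]
contact_force: [0.7, 0.4, -1.1]
opening: 27.4
grip_force: 21.6
```

Run:
```python
from h import *
go(514,102,2,-5.4*np.pi/180+np.pi)
c=cam('scene'); cv2.imwrite('pics/s2.png',c['image'][40:290,220:540].repeat(2,0).repeat(2,1))
```

```text
at [513.4 102.1 204. ] phi 3.047 t 27.65 F [ 0.7  0.4 -1.1] open 27.4 grip 21.6 j6 0.15
  shift [ -0.6  -0.  202. ] roll -0.001
```

View pics/s2.png

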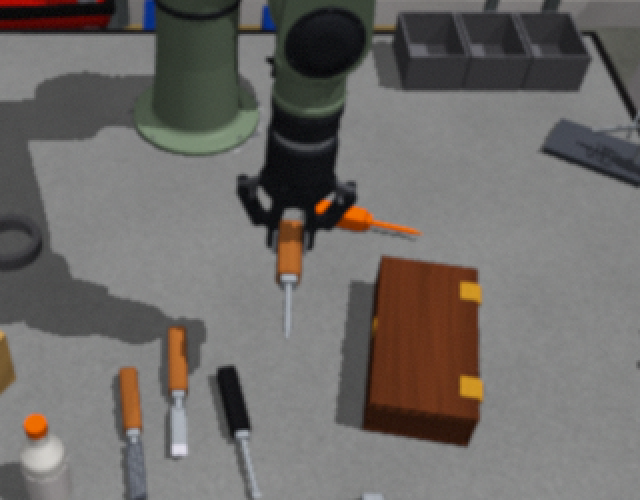

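The awl is held at crop (288,260), seen end-on, so its tilt isn't clear. I'm measuring it from the depth image.

```bash
cat >> h.py <<'E'
def held(n='scene'):
    "3D points of held tool in (along -toolx, height rel. to grasp point): prints tilt and tip"
    c=cam(n); P=pts(c); p,f,s=pose(); z=P[...,2]
    a=np.array([np.cos(f),np.sin(f)]); d=P[...,:2]-p[:2]
    X=-(d@a); Y=d@np.array([-a[1],a[0]]); Z=z-p[2]-18.7
    m=(abs(Y)<20)&(X>15)&(X<190)&(Z>-185)&(Z<40)&(z>8)
    m2=(abs(Y)<20)&(X>-60)&(X<190)&(Z>-185)&(Z<-35)&(z>8)
    for q in (m,m2):
        k,l,st,ce=cv2.connectedComponentsWithStats(q.astype(np.uint8))
        if k<2: continue
        i=1+np.argmax(st[1:,4]); w=np.stack([X[l==i],Y[l==i],Z[l==i]],1)
        cc=w.mean(0); U,S,V=np.linalg.svd(w-cc,full_matrices=False); v=V[0]*np.sign(-V[0][2]); s_=(w-cc)@v
        print(n,st[i,4],'ctr',cc.round(1),'dir',v.round(2),'tilt below horiz',np.degrees(np.arcsin(-v[2])).round(1),'ends',(cc+v*np.percentile(s_,1)).round(1),(cc+v*np.percentile(s_,99)).round(1))
E
python3 - <<'E'
from h import *
held(); held('top')
E
```

```text
scene 340 ctr [58.4  1.8  0.1] dir [ 0.99 -0.   -0.13] tilt below horiz 7.5 ends [16.2  1.9  5.7] [135.8   1.7 -10. ]
top 83 ctr [108.6   0.5  -7.5] dir [ 1.   -0.01 -0.03] tilt below horiz 1.8 ends [78.8  0.8 -6.5] [140.2   0.2  -8.4]
```

It is level, 7 below the grasp point, so the grip does not let it swing. My plan is to press the handle's rear on the tool block's far top edge to tilt the tip down, then finish the rotation with the tip braced in a pocket.

>>> apply_moves:
  series: [1,-17.1,-49.9,0,0,1,-17.1,-49.9,0,0,1,-17.1,-49.9,0,0,1,-17.1,-49.9,0,0,1,-17.1,-49.9,0,0,1,-17.1,-49.9,0,0,1,-17.1,-49.9,0,0,1,-17.1,-49.9,0,0]

```text
time_s: 28.8
position: [612.1, -309.6, 202.7]
eef_rot: [-0.001, 0.047, 0.999, 0.001]
contact_force: [0.9, 1.0, -1.0]
opening: 27.6
grip_force: 21.6
```

>>> apply_moves:
  series: [1,0,0,0,0.141,1,0,0,0,0.141,1,0,0,0,0.141,1,0,0,0,0.141,1,0,0,40,0,1,0,0,30,0,1,0,0,0,0,1,0,0,0,0]

```text
time_s: 29.8
position: [612.7, -308.4, 134.7]
eef_rot: [0.0, 0.323, 0.946, -0.0]
contact_force: [0.3, -0.4, -0.2]
opening: 27.1
grip_force: 21.5
```

```bash
cat >> h.py <<'E'
B=np.array([508.0,-351.5]); bx=np.array([.791,-.6115]); by=np.array([.6115,.791]); FB=np.pi-.658
def gob(x,y,z): go(*(B+x*bx+y*by),z,FB)
E
python3 - <<'E'
from h import *
gob(56,98,98)
c=cam('wrist'); P=pts(c); z=P[...,2]; d=P[...,:2]-B
m=(z>88)&(z<102); X=d@bx; Y=d@by; m&=(abs(X)<45)&(abs(Y)<130)
print('block edges x',np.percentile(X[m],[1,99]),'y',np.percentile(Y[m],[1,99]), 'z',np.median(z[m]))
print(cv2.minAreaRect(P[m][:,:2].astype(np.float32)))
E
```

```text
at [ 612.7 -308.4  134.7] phi 2.483 t 29.8 F [ 0.3 -0.4 -0.2] open 27.1 grip 21.5 j6 0.08
  shift [ 0.5 -0.1 36.7] roll -0.001
block edges x [-30.66444062  30.52242596] y [-112.20215363  113.72529803] z 95.46302728243526
((507.5283508300781, -352.517578125), (233.2936248779297, 62.41226577758789), 52.5411376953125)
```

>>> apply_moves:
  series: [1,0,0,20,0,1,0,0,13,0,1,0,0,4,0,1,0,0,4,0,1,0,0,4,0,1,0,0,4,0,1,0,0,2,0,1,0,0,0,0]

```text
time_s: 30.85
position: [616.2, -311.2, 87.5]
eef_rot: [0.005, 0.324, 0.946, -0.002]
contact_force: [3.8, -3.7, 7.8]
opening: 27.9
grip_force: 25.7
```

Run:
```python
from h import *
gob(56,98,98)
held(); held('top')
```

```text
at [ 616.2 -311.2   87.5] phi 2.483 t 30.85 F [ 3.8 -3.7  7.8] open 27.9 grip 25.7 j6 0.08
  shift [  5.   -0.1 -10.5] roll -0.001
scene 411 ctr [ 51.9  -2.1 -16.5] dir [ 0.9   0.05 -0.43] tilt below horiz 25.4 ends [15.4 -4.1  0.8] [123.9   1.8 -50.7]
scene 244 ctr [-40.1  -8.9 -66.6] dir [ 0.07  0.11 -0.99] tilt below horiz 82.6 ends [-42.1 -12.4 -35.8] [-38.2  -5.6 -95.7]
top 2 ctr [-56.9 -17.9 -36.8] dir [-0.58  0.01 -0.82] tilt below horiz 54.6 ends [-55.6 -17.9 -35. ] [-58.1 -17.9 -38.5]
```

It tilts readily (25°, about 9 N). A little more.

>>> apply_moves:
  series: [1,0,0,3,0,1,2,0,3,0,1,2,0,3,0,1,2,0,0,0,1,2,0,0,0,1,2,0,0,0,1,0,0,0,0,1,0,0,0,0]

```text
time_s: 31.95
position: [613.9, -309.3, 82.1]
eef_rot: [0.012, 0.324, 0.946, -0.003]
contact_force: [12.6, -9.5, 11.1]
opening: 27.7
grip_force: 29.5
```

Run:
```python
from h import *
gob(56,98,98)
held()
```

```text
at [ 613.9 -309.3   82.1] phi 2.482 t 31.95 F [12.6 -9.5 11.1] open 27.7 grip 29.5 j6 0.09
  shift [  2.   -0.2 -15.9] roll -0.002
scene 398 ctr [ 49.4  -2.  -23.2] dir [ 0.82  0.04 -0.57] tilt below horiz 35.1 ends [15.2 -3.7  0.9] [116.2   1.4 -70.1]
scene 235 ctr [-38.6  -9.8 -64.2] dir [ 0.08  0.11 -0.99] tilt below horiz 82.4 ends [-40.9 -12.9 -35.5] [-36.4  -6.8 -92.2]
```

>>> apply_moves:
  series: [1,-3,0,-20,0,1,0,0,-45,0,1,0,0,-53,0,1,34,-36.4,0,0,1,34,-36.4,0,0,1,34,-36.4,0,0,1,34,-36.4,0,0,1,34,-36.4,0,0]

```text
time_s: 33.0
position: [359.7, -344.2, 193.1]
eef_rot: [0.001, 0.323, 0.946, -0.001]
contact_force: [1.0, -0.6, 0.2]
opening: 27.6
grip_force: 27.8
```

>>> apply_moves:
  series: [1,0,0,15,0,1,0,0,17,0,1,0,0,0,0,1,0,0,0,0,1,0,0,0,0,1,0,0,0,0,1,0,0,0,0,1,0,0,0,0]

```text
time_s: 34.0
position: [361.1, -343.8, 160.4]
eef_rot: [0.0, 0.323, 0.946, -0.0]
contact_force: [1.0, 0.2, -0.3]
opening: 27.6
grip_force: 27.8
```

Run:
```python
from h import *
gob(-112,-84,136)
held(); held('top')
```

```text
at [ 361.1 -343.8  160.4] phi 2.483 t 34.0 F [ 1.   0.2 -0.3] open 27.6 grip 27.8 j6 -0.25
  shift [-9.  -0.2 24.4] roll -0.001
scene 736 ctr [ 92.5   0.1 -66.1] dir [ 0.73  0.03 -0.69] tilt below horiz 43.3 ends [19.  -3.4  3.3] [ 172.9    3.9 -141.8]
scene 471 ctr [124.1   2.  -94.4] dir [ 0.64 -0.   -0.77] tilt below horiz 49.9 ends [ 71.6   2.2 -32. ] [ 170.9    1.8 -150.1]
top 606 ctr [113.1   0.8 -98.2] dir [ 0.34  0.07 -0.94] tilt below horiz 69.8 ends [81.  -5.9 -9. ] [ 137.3    5.9 -165.6]
top 591 ctr [ 114.6    1.1 -100.2] dir [ 0.12  0.05 -0.99] tilt below horiz 82.5 ends [106.6  -2.  -34.6] [ 123.     4.3 -168.1]
```

>>> apply_moves:
  series: [1,-9,0,0,0,1,0,0,8,0,1,0,0,8,0,1,0,0,8,0,1,0,0,0,0,1,0,0,0,0,1,0,0,0,0,1,0,0,0,0]

```text
time_s: 35.1
position: [368.0, -349.2, 136.3]
eef_rot: [-0.0, 0.323, 0.946, 0.0]
contact_force: [0.5, -0.1, -0.9]
opening: 27.4
grip_force: 27.6
```

Run:
```python
from h import *
gob(-112,-84,136)
c=cam('scene'); cv2.imwrite('pics/s3.png',cv2.resize(c['image'][100:260,80:290],None,fx=3.7,fy=3.7))
c=cam('top'); cv2.imwrite('pics/t3.png',cv2.resize(c['image'][160:300,380:560],None,fx=4,fy=4))
```

```text
at [ 368.  -349.2  136.3] phi 2.483 t 35.1 F [ 0.5 -0.1 -0.9] open 27.4 grip 27.6 j6 -0.25
  shift [-0.2 -0.2  0.3] roll -0.001
```

View pics/s3.png

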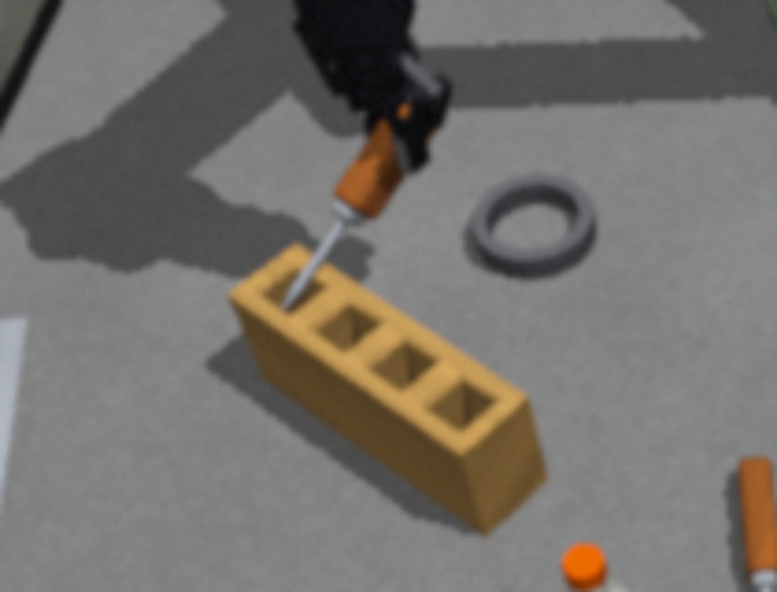

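The tip, at crop (288,303), is right at the pocket's far rim. I'm backing off 8 and lowering.

>>> apply_moves:
  series: [1,8,0,0,0,1,0,0,4,0,1,0,0,4,0,1,0,0,0,0,1,0,0,0,0,1,0,0,0,0,1,0,0,0,0,1,0,0,0,0]

```text
time_s: 36.2
position: [361.8, -344.4, 128.3]
eef_rot: [-0.0, 0.323, 0.946, 0.0]
contact_force: [1.0, -1.3, 0.4]
opening: 27.9
grip_force: 27.4
```

Run:
```python
from h import *
gob(-120,-84,128)
c=cam('scene'); cv2.imwrite('pics/s4.png',cv2.resize(c['image'][100:260,80:290],None,fx=3.7,fy=3.7))
```

```text
at [ 361.8 -344.4  128.3] phi 2.483 t 36.2 F [ 1.  -1.3  0.4] open 27.9 grip 27.4 j6 -0.25
  shift [-0.  -0.2  0.3] roll -0.001
```

View pics/s4.png

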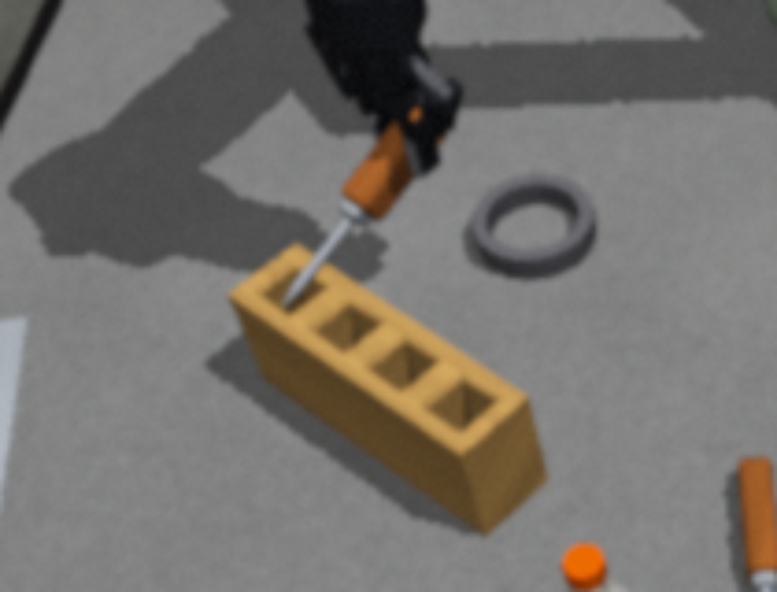

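The tip is in the pocket. Now I arc the grip up over it with the tip braced on the far wall.

>>> apply_moves:
  series: [1,-8,0,0,0,1,-8,0,-6,0,1,-8,0,-8,0,1,-9,0,-8,0,1,-10,0,-7,0,1,-10,0,-6,0,1,0,0,0,0,1,0,0,0,0]

```text
time_s: 37.25
position: [402.9, -376.3, 162.5]
eef_rot: [-0.001, 0.324, 0.946, 0.0]
contact_force: [-3.3, 0.4, -0.7]
opening: 27.6
grip_force: 28.2
```

Run:
```python
from h import *
gob(0,-84,200)
c=cam('scene'); cv2.imwrite('pics/s5.png',cv2.resize(c['image'][60:220,80:290],None,fx=3.7,fy=3.7))
```

```text
at [ 402.9 -376.3  162.5] phi 2.483 t 37.25 F [-3.3  0.4 -0.7] open 27.6 grip 28.2 j6 -0.23
  shift [-67.9  -0.  -37.5] roll -0.001
```

View pics/s5.png

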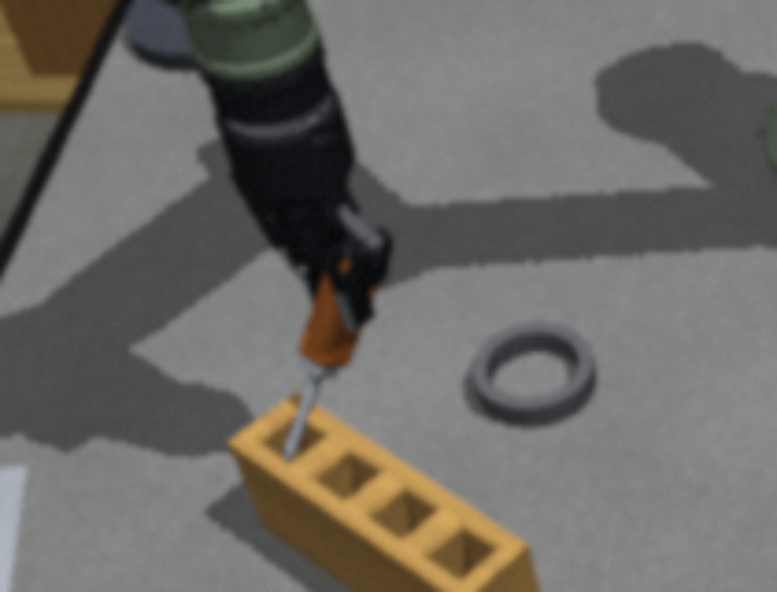

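>>> apply_moves:
  series: [1,-8,0,-4,0,1,-8,0,-4,0,1,-8,0,-3,0,1,-11,0,-3,0,1,-11,0,-2,0,1,-11,0,-1,0,1,-8,0,2,0,1,0,0,0,0]

```text
time_s: 38.3
position: [455.9, -417.2, 177.7]
eef_rot: [0.0, 0.323, 0.946, 0.0]
contact_force: [-0.6, -0.7, -0.3]
opening: 27.5
grip_force: 29.7
```

Run:
```python
from h import *
gob(0,-84,160)
c=cam('scene'); P=pts(c); p,f,s=pose(); d=P[...,:2]-B; X=d@bx; Y=d@by; z=P[...,2]
m=(abs(Y+84)<25)&(z>98)&(z<p[2]-8)&(X>-90)&(X<60)
for h in range(100,int(p[2])-8,10):
    q=m&(abs(z-h)<5)
    if q.any(): print(h,q.sum(),X[q].mean().round(1),Y[q].mean().round(1))
```

```text
at [ 455.9 -417.2  177.7] phi 2.483 t 38.3 F [-0.6 -0.7 -0.3] open 27.5 grip 29.7 j6 -0.2
  shift [-1.  -0.1 17.7] roll -0.001
100 56 3.7 -84.6
110 12 6.8 -83.4
120 11 4.7 -83.4
130 8 1.8 -84.2
140 12 1.0 -80.0
150 21 -0.0 -77.0
160 48 0.9 -77.3
```

Near upright. Lowering into the pocket.

>>> apply_moves:
  series: [1,0,0,7,0,1,0,0,7,0,1,0,0,7,0,1,0,0,6,0,1,0,0,6,0,1,0,0,5,0,1,0,0,0,0,1,0,0,0,0]

```text
time_s: 39.35
position: [455.2, -416.8, 140.4]
eef_rot: [0.0, 0.323, 0.946, -0.0]
contact_force: [0.4, -0.5, -0.8]
opening: 27.7
grip_force: 29.8
```

Run:
```python
from h import *
gob(0,-84,136)
```

```text
at [ 455.2 -416.8  140.4] phi 2.483 t 39.35 F [ 0.4 -0.5 -0.8] open 27.7 grip 29.8 j6 -0.2
  shift [-1.8 -0.   4.4] roll -0.001
```

>>> apply_moves:
  series: [1,0,0,3,0,1,0,0,2,0,1,0,0,0,0,0.52,0,0,0,0,0.52,0,0,0,0,0.52,0,0,0,0,0.52,0,0,-30,0,0.52,0,0,-50,0]

```text
time_s: 40.35
position: [454.2, -415.6, 214.3]
eef_rot: [-0.002, 0.323, 0.946, 0.001]
contact_force: [0.8, -0.5, 0.6]
opening: 40.7
grip_force: 0.0
```

>>> apply_moves:
  series: [0.52,0,0,-50,0,0.52,0,0,0,0,0.52,8,40,0,0,0.52,8,40,0,0,0.52,8,40,0,0,0.52,8,40,0,0,0.52,8,40,0,0,0.52,8,40,0,0]

```text
time_s: 41.35
position: [564.1, -196.1, 264.2]
eef_rot: [-0.001, 0.323, 0.946, 0.0]
contact_force: [0.3, 0.5, -0.2]
opening: 40.9
grip_force: 0.0
```

Run:
```python
from h import *
c=cam('scene'); cv2.imwrite('pics/s6.png',cv2.resize(c['image'][100:260,80:290],None,fx=3.7,fy=3.7))
P=pts(c); d=P[...,:2]-B; X=d@bx; Y=d@by; z=P[...,2]
m=(abs(Y+84)<45)&(z>98)&(z<215)&(abs(X)<60)
for h in range(105,205,15):
    q=m&(abs(z-h)<7)
    if q.any(): print(h,q.sum(),X[q].mean().round(1),Y[q].mean().round(1))
t=cam('top'); P=pts(t); z=P[...,2]
m=((z>5)&(z<60)).astype(np.uint8); k,l,st,ce=cv2.connectedComponentsWithStats(m)
for i in range(1,k):
    if 350<st[i,4]<650: r=cv2.minAreaRect(P[l==i][:,:2].astype(np.float32)); print(ce[i].round(),st[i,4],np.round(r[0],1),np.round(r[1],1),round(r[2],1))
go(580,-27,150)
```

```text
105 103 1.1 -71.6
120 56 0.0 -76.8
135 58 -1.5 -76.3
150 58 -1.4 -76.1
165 62 -2.7 -77.0
180 114 -6.6 -81.9
[311. 170.] 444 [642.1  49.6] [188.6  25.8] 9.9
[359. 169.] 527 [644.5 -85.8] [190.6  26.2] 6.1
[335. 190.] 568 [580.5 -29.4] [198.9  27. ] 0.7
[236. 200.] 530 [508.  229.5] [ 20.5 253.3] 74.5
at [ 564.9 -193.8  264.2] phi 2.488 t 41.45 F [ 0.2 -1.3 -0.6] open 41.2 grip 0.0 j6 0.2
  shift [ 89.5 141.6 114.2] roll 0
```

View pics/s6.png

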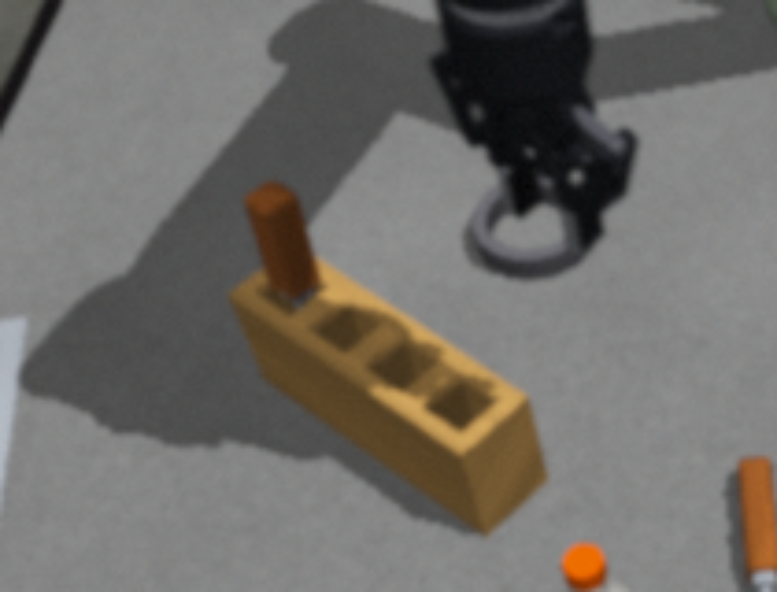

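The awl stands in the end pocket (crop 280,240). Next is the file, the same way, into the next pocket.

>>> apply_moves:
  series: [0.5,25,44,20,0,0.5,25.6,44.8,30,0,0.5,0,0,30,-0.152,0.5,0,0,30,-0.152,0.5,0,0,30,-0.152,0.5,0,0,14,-0.152,0.5,0,0,0,-0.152,0.5,0,0,0,0]

```text
time_s: 42.45
position: [577.7, -96.8, 110.3]
eef_rot: [-0.001, -0.049, 0.999, 0.0]
contact_force: [-0.2, -0.5, -0.0]
opening: 42.5
grip_force: 0.0
```

Run:
```python
from h import *
c=cam('wrist'); P=pts(c); z=P[...,2]
m=((z>14)&(z<40)&(np.hypot(P[...,0]-600,P[...,1]+90)<150)).astype(np.uint8); k,l,st,ce=cv2.connectedComponentsWithStats(m)
for i in range(1,k):
    if st[i,4]>400: r=cv2.minAreaRect(P[l==i][:,:2].astype(np.float32)); print(ce[i].round(),st[i,4],np.round(r[0],1),np.round(r[1],1),round(r[2],1))
go(578.7,-92.5,5,np.pi+.1065)
```

```text
[402. 170.] 4478 [562.9 -29.4] [163.8  24.7] 1.0
[327. 249.] 3791 [643.5 -84.5] [190.3  24. ] 6.2
[465. 235.] 3212 [602.1  41.5] [108.1  25.9] 9.4
at [578.  -96.7 110.8] phi -3.044 t 42.5 F [-0.2  0.5 -1. ] open 42.7 grip 0.0 j6 -0.39
  shift [ -1.1   4.1 105.8] roll -0.008
```

>>> apply_moves:
  series: [0.5,-1,5,30,-0.008,0.5,0,0,36,0,0.5,0,0,30,0,0.5,0,0,9,0,1,0,0,0,0,1,0,0,0,0,1,0,0,0,0,1,0,0,0,0]

```text
time_s: 43.5
position: [579.4, -91.3, 6.9]
eef_rot: [0.001, -0.055, 0.999, -0.0]
contact_force: [0.6, -0.1, -1.0]
opening: 23.5
grip_force: 24.3
```

>>> apply_moves:
  series: [1,0,0,-20,0,1,0,0,-40,0,1,0,0,-48,0,1,0,0,-48,0,1,0,0,-40,0.152,1,0,0,0,0.152,1,0,0,0,0.152,1,0,0,0,0.152]

```text
time_s: 44.5
position: [578.8, -91.2, 202.7]
eef_rot: [0.0, 0.249, 0.968, 0.0]
contact_force: [0.3, -0.2, -1.4]
opening: 23.5
grip_force: 24.3
```

Run:
```python
from h import *
gob(56,98,130)
```

```text
at [578.8 -91.2 202.7] phi 2.638 t 44.5 F [ 0.3 -0.2 -1.4] open 23.5 grip 24.3 j6 0.22
  shift [-134.  -173.9   72.7] roll 0.154
```

>>> apply_moves:
  series: [1,-33.5,-43.5,0,0,1,-33.5,-43.5,0,0,1,-33.5,-43.5,0,0,1,-33.5,-43.5,0,0,1,0,0,0,0.154,1,0,0,40,0,1,0,0,33,0,1,0,0,0,0]

```text
time_s: 45.5
position: [611.1, -306.8, 126.2]
eef_rot: [-0.003, 0.321, 0.947, 0.001]
contact_force: [0.3, -0.4, -1.5]
opening: 23.6
grip_force: 24.2
```

Run:
```python
from h import *
gob(56,98,100)
```

```text
at [ 611.1 -306.8  126.2] phi 2.489 t 45.5 F [ 0.3 -0.4 -1.5] open 23.6 grip 24.2 j6 0.08
  shift [-1.8 -0.5 26.2] roll 0.005
```

>>> apply_moves:
  series: [1,-2,0,16,0.005,1,0,0,10,0,1,0,0,4,0,1,0,0,4,0,1,0,0,4,0,1,2,0,4,0,1,3,0,3,0,1,3,0,2,0]

```text
time_s: 46.5
position: [616.0, -310.0, 88.3]
eef_rot: [0.009, 0.323, 0.946, -0.003]
contact_force: [9.6, -8.7, 11.2]
opening: 23.0
grip_force: 29.1
```

Run:
```python
from h import *
gob(56,98,100)
held()
```

```text
at [ 616.  -310.    88.3] phi 2.483 t 46.5 F [ 9.6 -8.7 11.2] open 23.0 grip 29.1 j6 0.09
  shift [  4.   -0.9 -11.7] roll -0.0
scene 622 ctr [ 76.9  -0.8 -32.5] dir [ 0.91  0.03 -0.41] tilt below horiz 24.1 ends [15.6 -2.9 -5.1] [146.7   1.7 -63.7]
scene 299 ctr [113.2   0.8 -49.1] dir [ 0.94 -0.   -0.34] tilt below horiz 20.2 ends [ 76.9   0.8 -35.8] [148.4   0.7 -62. ]
```

Some more press.

>>> apply_moves:
  series: [1,0,0,3,0,1,0,0,3,0,1,2,0,2,0,1,2,0,0,0,1,2,0,0,0,1,2,0,0,0,1,0,0,0,0,1,0,0,0,0]

```text
time_s: 47.55
position: [612.8, -307.5, 82.4]
eef_rot: [0.013, 0.323, 0.946, -0.004]
contact_force: [14.7, -10.0, 11.4]
opening: 24.0
grip_force: 33.4
```

Run:
```python
from h import *
gob(56,98,100)
held()
```

```text
at [ 612.8 -307.5   82.4] phi 2.483 t 47.55 F [ 14.7 -10.   11.4] open 24.0 grip 33.4 j6 0.09
  shift [  0.   -0.9 -17.6] roll -0.001
scene 581 ctr [ 69.8  -0.6 -44.7] dir [ 0.81  0.03 -0.58] tilt below horiz 35.4 ends [15.3 -2.7 -6. ] [133.4   1.8 -89.9]
scene 334 ctr [ 94.6   0.3 -63.5] dir [ 0.85  0.04 -0.52] tilt below horiz 31.3 ends [ 43.3  -2.4 -32.3] [135.4   2.4 -88.4]
```

>>> apply_moves:
  series: [1,-3,0,-25,0,1,0,0,-45,0,1,0,0,-50,0,1,39.4,-25,0,0,1,39.4,-25,0,0,1,39.4,-25,0,0,1,39.4,-25,0,0,1,39.4,-25,0,0]

```text
time_s: 48.6
position: [371.1, -279.8, 194.8]
eef_rot: [0.001, 0.323, 0.946, -0.0]
contact_force: [-0.5, -1.0, -0.9]
opening: 23.6
grip_force: 31.7
```

>>> apply_moves:
  series: [1,0,0,20,0,1,0,0,0,0,1,0,0,0,0,1,0,0,0,0,1,0,0,0,0,1,0,0,0,0,1,0,0,0,0,1,0,0,0,0]

```text
time_s: 49.6
position: [372.4, -279.9, 174.2]
eef_rot: [-0.0, 0.323, 0.946, 0.0]
contact_force: [0.7, -0.0, -2.4]
opening: 23.6
grip_force: 31.7
```

Run:
```python
from h import *
gob(-138,-28,148)
c=cam('top'); P=pts(c); d=P[...,:2]-B; X=d@bx; Y=d@by; z=P[...,2]
m=(abs(Y+28)<22)&(X>-120)&(X<60)&(z>97.5)&(z<190)
for x in range(-110,60,10):
    q=m&(abs(X-x)<5)
    if q.sum()>2: print(x,q.sum(),np.median(z[q]).round(0),Y[q].mean().round(1))
```

```text
at [ 372.4 -279.9  174.2] phi 2.484 t 49.6 F [ 0.7 -0.  -2.4] open 23.6 grip 31.7 j6 -0.15
  shift [-13.2  -1.7  26.2] roll 0.0
-80 14 142.0 -19.7
-70 24 135.0 -22.4
-60 30 129.0 -25.2
-50 31 122.0 -25.2
-40 28 116.0 -25.6
-30 32 109.0 -25.4
-20 29 102.0 -27.3
20 10 98.0 -27.3
30 4 99.0 -26.3
```

>>> apply_moves:
  series: [1,-14,-2,0,0,1,-12,0,0,0,1,0,0,7,0,1,0,0,7,0,1,0,0,6,0,1,0,0,0,0,1,0,0,0,0,1,0,0,0,0]

```text
time_s: 50.65
position: [391.6, -297.3, 154.4]
eef_rot: [-0.0, 0.323, 0.946, 0.0]
contact_force: [0.6, -0.9, -0.9]
opening: 23.6
grip_force: 31.7
```

Run:
```python
from h import *
gob(-122,-28,154)
c=cam('top'); P=pts(c); d=P[...,:2]-B; X=d@bx; Y=d@by; z=P[...,2]
m=(abs(Y+28)<9)&(X>-120)&(X<60)&(z>60)&(z<190)
for x in range(-40,30,6):
    q=m&(abs(X-x)<3)
    if q.sum()>2: print(x,q.sum(),np.median(z[q]).round(0),Y[q].mean().round(1))
```

```text
at [ 391.6 -297.3  154.4] phi 2.484 t 50.65 F [ 0.6 -0.9 -0.9] open 23.6 grip 31.7 j6 -0.14
  shift [-3.3  0.3  0.4] roll 0.0
-40 11 116.0 -25.7
-34 15 112.0 -26.2
-28 21 108.0 -26.9
-22 14 104.0 -27.0
-16 14 102.0 -28.8
-10 15 98.0 -28.3
-4 13 93.0 -28.4
2 12 90.0 -27.9
8 16 87.0 -28.8
14 18 83.0 -28.0
20 29 94.0 -28.4
26 15 94.0 -29.0
```

>>> apply_moves:
  series: [1,-8,0,-7,0,1,-8,0,-8,0,1,-8,0,-8,0,1,-8,0,-7,0,1,-9,0,-6,0,1,-9,0,-5,0,1,0,0,0,0,1,0,0,0,0]

```text
time_s: 51.7
position: [431.8, -328.4, 195.3]
eef_rot: [0.001, 0.323, 0.946, -0.0]
contact_force: [-0.9, -0.4, -1.5]
opening: 23.6
grip_force: 33.0
```

```bash
cat >> h.py <<'E'
def prof(y0,lo=70,hi=200,n='top'):
    c=cam(n); P=pts(c); d=P[...,:2]-B; X=d@bx; Y=d@by; z=P[...,2]
    m=(abs(Y-y0)<14)&(X>-130)&(X<60)
    for h in range(lo,hi,10):
        q=m&(abs(z-h)<4)
        if q.sum()>2: print(n,h,q.sum(),'X',np.percentile(X[q],[5,50,95]).round(0),'Y',np.median(Y[q]).round(1))
E
python3 - <<'E'
from h import *
gob(-75,-28,194)
prof(-28,97,200); prof(-28,100,200,'scene')
E
```

```text
at [ 431.8 -328.4  195.3] phi 2.484 t 51.7 F [-0.9 -0.4 -1.5] open 23.6 grip 33.0 j6 -0.13
  shift [0.6 0.3 1.3] roll 0.0
top 97 34 X [19. 25. 31.] Y -22.6
scene 100 86 X [-30.   2.  29.] Y -26.0
scene 110 24 X [-9. -6. -2.] Y -29.1
scene 120 27 X [-19. -14. -10.] Y -27.7
scene 130 27 X [-27. -21. -15.] Y -27.9
scene 140 31 X [-33. -28. -24.] Y -29.4
scene 150 14 X [-46. -37. -32.] Y -25.2
scene 160 26 X [-54. -37. -34.] Y -23.1
scene 170 48 X [-61. -42. -36.] Y -21.4
scene 180 46 X [-69. -50. -44.] Y -21.3
scene 190 40 X [-71. -54. -49.] Y -22.6
```

>>> apply_moves:
  series: [1,-9,0,-6,0,1,-9,0,-6,0,1,-10,0,-4,0,1,-11,0,-3,0,1,-11,0,-2,0,1,-10,0,-1,0,1,-10,0,0,0,1,-4,0,0,0]

```text
time_s: 52.8
position: [490.3, -373.6, 217.0]
eef_rot: [-0.0, 0.323, 0.946, 0.0]
contact_force: [-1.4, 0.9, -0.5]
opening: 23.5
grip_force: 36.6
```

Run:
```python
from h import *
gob(0,-28,157)
prof(-28,100,210,'scene')
```

```text
at [ 490.3 -373.6  217. ] phi 2.484 t 52.8 F [-1.4  0.9 -0.5] open 23.5 grip 36.6 j6 -0.11
  shift [-0.5  0.3 60. ] roll 0.0
scene 100 78 X [-29.  10.  29.] Y -27.2
scene 110 17 X [ 5.  9. 11.] Y -29.7
scene 120 14 X [3. 8. 9.] Y -23.2
scene 130 19 X [3. 6. 8.] Y -26.2
scene 140 15 X [1. 5. 7.] Y -27.4
scene 150 17 X [1. 3. 5.] Y -27.1
scene 160 7 X [-8.  1.  4.] Y -24.6
scene 170 15 X [-9.  6.  8.] Y -22.9
scene 180 32 X [-12.   3.   9.] Y -20.5
scene 190 38 X [-12.   1.   7.] Y -20.3
scene 200 37 X [-16.   2.   6.] Y -20.4
```

>>> apply_moves:
  series: [1,0,0,9,0,1,0,0,9,0,1,0,0,9,0,1,0,0,9,0,1,0,0,9,0,1,0,0,8,0,1,0,0,6,0,1,0,0,0,0]

```text
time_s: 53.85
position: [489.6, -373.0, 157.7]
eef_rot: [-0.0, 0.323, 0.946, 0.0]
contact_force: [0.1, -1.3, -1.0]
opening: 23.5
grip_force: 36.4
```

Run:
```python
from h import *
gob(0,-28,155)
prof(-28,100,170,'scene')
```

```text
at [ 489.6 -373.   157.7] phi 2.484 t 53.85 F [ 0.1 -1.3 -1. ] open 23.5 grip 36.4 j6 -0.11
  shift [-1.4  0.2  2.7] roll 0.0
scene 100 57 X [-29.  18.  30.] Y -26.1
scene 110 12 X [-11.   1.   6.] Y -23.0
scene 120 29 X [-12.   2.   8.] Y -20.5
scene 130 28 X [-14.  -0.   7.] Y -20.2
scene 140 27 X [-17.  -1.   5.] Y -21.7
scene 150 21 X [-17.  -2.   3.] Y -19.6
scene 160 9 X [-21.  -0.   3.] Y -21.0
```

>>> apply_moves:
  series: [1,0,0,3,0,1,0,0,0,0,0.6,0,0,0,0,0.6,0,0,0,0,0.6,0,0,0,0,0.6,0,0,-30,0,0.6,0,0,-45,0,0.6,0,0,-40,0]

```text
time_s: 54.9
position: [489.9, -373.2, 271.8]
eef_rot: [0.0, 0.323, 0.946, -0.0]
contact_force: [1.1, -0.0, -0.5]
opening: 34.6
grip_force: 0.0
```

>>> apply_moves:
  series: [0.6,0,0,-20,0,0.5,31.6,47.8,0,0,0.5,31.6,47.8,0,0,0.5,31.6,47.8,0,0,0.5,31.6,47.8,0,0,0.5,31.6,47.8,0,0,0.5,31.6,47.8,20,0,0.5,0,0,20,-0.135]

```text
time_s: 55.9
position: [515.3, -26.5, 250.4]
eef_rot: [0.001, 0.254, 0.967, 0.0]
contact_force: [-0.9, -0.7, 0.1]
opening: 42.7
grip_force: 0.0
```

>>> apply_moves:
  series: [0.5,0,0,30,-0.135,0.5,0,0,30,-0.135,0.5,0,0,30,-0.135,0.5,0,0,20,-0.135,0.5,0,0,0,0,0.5,0,0,0,0,0.5,0,0,0,0,0.5,0,0,0,0]

```text
time_s: 56.9
position: [515.7, -30.4, 141.1]
eef_rot: [0.001, -0.008, 1.0, -0.0]
contact_force: [-0.4, -0.7, -0.0]
opening: 42.5
grip_force: 0.0
```

Run:
```python
from h import *
c=cam('wrist'); P=pts(c); z=P[...,2]
m=((z>14)&(z<40)&(np.hypot(P[...,0]-580,P[...,1]+30)<150)).astype(np.uint8); k,l,st,ce=cv2.connectedComponentsWithStats(m)
for i in range(1,k):
    if st[i,4]>400: r=cv2.minAreaRect(P[l==i][:,:2].astype(np.float32)); print(ce[i].round(),st[i,4],np.round(r[0],1),np.round(r[1],1),round(r[2],1))
go(515,-30,5,np.pi+.016)
prof(-28,100,215,'scene'); prof(-84,105,195,'scene')
```

```text
[322. 229.] 3316 [579.5 -28.5] [197.3  25. ] 1.0
[385. 244.] 988 [583.7  39.3] [71.4 26. ] 10.0
at [515.5 -30.4 140.9] phi -3.125 t 56.95 F [ 0.4 -0.4  0.1] open 43.1 grip 0.0 j6 -0.22
  shift [  0.5   0.4 135.9] roll 0.001
scene 100 61 X [-28.  20.  29.] Y -22.8
scene 110 20 X [-24. -12.  -6.] Y -19.9
scene 120 34 X [-28. -12.  -7.] Y -20.1
scene 130 29 X [-29. -12.  -9.] Y -21.6
scene 140 34 X [-33. -16. -12.] Y -20.9
scene 150 36 X [-37. -20. -16.] Y -20.6
scene 160 35 X [-43. -22. -19.] Y -22.1
scene 170 32 X [-45. -26. -22.] Y -20.8
scene 180 41 X [-48. -30. -25.] Y -20.3
scene 190 58 X [-51. -39. -28.] Y -21.8
scene 200 12 X [-41. -36. -32.] Y -26.1
scene 105 27 X [-14.   0.   9.] Y -73.6
scene 115 30 X [-13.   3.  10.] Y -73.8
scene 125 30 X [-15.   4.   9.] Y -73.6
scene 135 29 X [-16.   1.   8.] Y -74.0
scene 145 35 X [-18.   1.   8.] Y -73.7
scene 155 35 X [-15.   2.   7.] Y -73.4
scene 165 37 X [-17.  -3.   7.] Y -73.5
scene 175 38 X [-19.  -3.   6.] Y -73.3
scene 185 56 X [-20.  -8.   3.] Y -84.3
```

The file stands too. Chisel next.

>>> apply_moves:
  series: [0.5,0.5,1,40,0,0.5,0,0,45,0,0.5,0,0,40,0,0.5,0,0,10,0,1,0,0,0,0,1,0,0,0,0,1,0,0,0,0,1,0,0,0,0]

```text
time_s: 58.05
position: [515.2, -29.4, 6.1]
eef_rot: [0.001, -0.009, 1.0, -0.0]
contact_force: [0.7, 0.0, -0.9]
opening: 24.5
grip_force: 24.1
```

>>> apply_moves:
  series: [1,0,0,-20,0,1,0,0,-40,0,1,0,0,-48,0,1,0,0,-48,0.135,1,0,0,-50,0.135,1,0,0,-20,0.135,1,0,0,0,0.135,1,0,0,0,0.135]

```text
time_s: 59.05
position: [514.7, -29.3, 232.1]
eef_rot: [0.001, 0.325, 0.946, 0.0]
contact_force: [0.4, -1.1, -1.6]
opening: 24.5
grip_force: 24.2
```

Run:
```python
from h import *
gob(58,100,130)
```

```text
at [514.7 -29.3 232.1] phi 2.479 t 59.05 F [ 0.4 -1.1 -1.6] open 24.5 grip 24.2 j6 0.46
  shift [-250.4 -158.   102.1] roll -0.004
```

>>> apply_moves:
  series: [1,-41.7,-26.3,0,0,1,-41.7,-26.3,0,0,1,-41.7,-26.3,0,0,1,-41.7,-26.3,0,0,1,-41.7,-26.3,0,0,1,-41.7,-26.3,0,0,1,0,0,50,-0.004,1,0,0,50,0]

```text
time_s: 60.05
position: [616.5, -308.4, 130.6]
eef_rot: [0.001, 0.322, 0.947, -0.0]
contact_force: [0.4, -0.3, -2.4]
opening: 24.5
grip_force: 24.2
```

Run:
```python
from h import *
gob(58,100,100)
```

```text
at [ 616.5 -308.4  130.6] phi 2.487 t 60.05 F [ 0.4 -0.3 -2.4] open 24.5 grip 24.2 j6 0.08
  shift [ 1.5 -0.5 30.6] roll 0.003
```

>>> apply_moves:
  series: [1,1,0,18,0.003,1,0,0,13,0,1,0,0,5,0,1,0,0,5,0,1,0,0,5,0,1,2,0,4,0,1,2,0,4,0,1,2,0,3,0]

```text
time_s: 61.05
position: [617.9, -308.7, 81.0]
eef_rot: [0.009, 0.323, 0.946, -0.003]
contact_force: [8.9, -9.1, 11.7]
opening: 24.6
grip_force: 31.6
```

>>> apply_moves:
  series: [1,2,0,2,0,1,2,0,1,0,1,2,0,0,0,1,2,0,0,0,1,1,0,0,0,1,1,0,0,0,1,0,0,0,0,1,0,0,0,0]

```text
time_s: 62.05
position: [615.6, -306.5, 81.6]
eef_rot: [0.016, 0.323, 0.946, -0.005]
contact_force: [16.9, -13.2, 12.7]
opening: 24.6
grip_force: 32.9
```

Run:
```python
from h import *
gob(56,98,100)
held()
```

```text
at [ 615.6 -306.5   81.6] phi 2.484 t 62.05 F [ 16.9 -13.2  12.7] open 24.6 grip 32.9 j6 0.09
  shift [  1.6  -3.5 -18.4] roll 0.0
scene 582 ctr [ 68.4  -1.1 -41. ] dir [ 0.82  0.04 -0.57] tilt below horiz 35.0 ends [16.  -3.4 -4.2] [135.4   1.9 -88.1]
scene 296 ctr [ 97.7   0.  -62.9] dir [ 0.86  0.06 -0.51] tilt below horiz 30.5 ends [ 46.9  -3.5 -32.9] [137.8   2.8 -86.7]
```

>>> apply_moves:
  series: [1,-3,0,-25,0,1,0,0,-45,0,1,0,0,-50,0,1,37,-14.7,0,0,1,37,-14.7,0,0,1,37,-14.7,0,0,1,37,-14.7,0,0,1,37,-14.7,0,0]

```text
time_s: 63.1
position: [413.1, -243.9, 192.5]
eef_rot: [0.001, 0.322, 0.947, -0.001]
contact_force: [-0.2, 0.2, -1.3]
opening: 24.9
grip_force: 31.0
```

>>> apply_moves:
  series: [1,0,0,18,0,1,0,0,0,0,1,0,0,0,0,1,0,0,0,0,1,0,0,0,0,1,0,0,0,0,1,0,0,0,0,1,0,0,0,0]

```text
time_s: 64.1
position: [413.7, -243.8, 173.2]
eef_rot: [-0.0, 0.323, 0.947, 0.0]
contact_force: [0.2, 0.2, -0.9]
opening: 24.7
grip_force: 31.0
```

```bash
cat >> h.py <<'E'
def along(y0):
    c=cam('top'); P=pts(c); d=P[...,:2]-B; X=d@bx; Y=d@by; z=P[...,2]
    m=(abs(Y-y0)<9)&(X>-120)&(X<60)&(z>60)&(z<190)
    for x in range(-46,40,8):
        q=m&(abs(X-x)<4)
        if q.sum()>2: print(x,q.sum(),np.median(z[q]).round(0),Y[q].mean().round(1))
E
python3 - <<'E'
from h import *
gob(-125,28,154); along(28)
E
```

```text
at [ 413.7 -243.8  173.2] phi 2.485 t 64.1 F [ 0.2  0.2 -0.9] open 24.7 grip 31.0 j6 -0.03
  shift [-15.5   0.5  19.2] roll 0.001
-46 4 127.0 36.0
-38 6 123.0 34.5
-30 18 95.0 33.8
-22 12 111.0 33.2
-14 13 108.0 30.2
-6 14 101.0 30.5
18 54 88.0 27.7
26 23 95.0 28.3
34 4 95.0 26.3
```

>>> apply_moves:
  series: [1,-8,-1,0,0,1,-6,0,0,0,1,0,0,7,0,1,0,0,7,0,1,0,0,4,0,1,0,0,0,0,1,0,0,0,0,1,0,0,0,0]

```text
time_s: 65.15
position: [424.1, -253.1, 155.4]
eef_rot: [-0.0, 0.323, 0.947, 0.0]
contact_force: [-0.1, -0.7, -1.3]
opening: 24.6
grip_force: 31.0
```

Run:
```python
from h import *
gob(-125,28,154); along(28)
```

```text
at [ 424.1 -253.1  155.4] phi 2.485 t 65.15 F [-0.1 -0.7 -1.3] open 24.6 grip 31.0 j6 -0.03
  shift [-1.6  1.5  1.4] roll 0.001
-30 9 95.0 35.9
-22 8 102.0 34.9
-14 7 98.0 32.8
-6 12 93.0 31.4
2 12 88.0 30.5
10 7 83.0 30.6
18 40 88.0 28.8
26 22 95.0 29.4
34 6 94.0 27.3
```

>>> apply_moves:
  series: [1,-8,0,-7,0,1,-8,0,-8,0,1,-8,0,-8,0,1,-8,0,-7,0,1,-9,0,-6,0,1,-9,0,-5,0,1,-9,0,-5,0,1,-9,0,-5,0]

```text
time_s: 66.2
position: [478.5, -295.1, 206.6]
eef_rot: [-0.0, 0.323, 0.947, 0.0]
contact_force: [-1.2, 0.9, -0.2]
opening: 24.3
grip_force: 33.5
```

>>> apply_moves:
  series: [1,-10,0,-4,0,1,-11,0,-3,0,1,-11,0,-2,0,1,-10,0,-1,0,1,-10,0,0,0,1,-4,0,0,0,1,0,0,0,0,1,0,0,0,0]

```text
time_s: 67.2
position: [522.6, -329.1, 216.3]
eef_rot: [0.0, 0.323, 0.947, -0.0]
contact_force: [-0.7, -0.3, -1.3]
opening: 24.4
grip_force: 35.2
```

Run:
```python
from h import *
gob(0,28,155); prof(28,100,210,'scene')
```

```text
at [ 522.6 -329.1  216.3] phi 2.485 t 67.2 F [-0.7 -0.3 -1.3] open 24.4 grip 35.2 j6 -0.02
  shift [-2.1  1.3 61.3] roll 0.001
scene 100 75 X [-30.  12.  28.] Y 26.3
scene 110 14 X [ 5.  9. 11.] Y 26.3
scene 120 16 X [ 5.  8. 10.] Y 26.4
scene 130 16 X [3. 6. 7.] Y 27.6
scene 140 11 X [1. 5. 6.] Y 29.4
scene 150 14 X [-0.  4.  6.] Y 28.3
scene 160 12 X [-6.  5.  7.] Y 32.0
scene 170 18 X [-11.   1.   9.] Y 35.2
scene 180 35 X [-14.   2.   9.] Y 35.3
scene 190 37 X [-13.   4.   8.] Y 35.1
scene 200 43 X [-15.   1.   6.] Y 35.3
```

>>> apply_moves:
  series: [1,0,0,10,0,1,0,0,10,0,1,0,0,10,0,1,0,0,10,0,1,0,0,8,0,1,0,0,6,0,1,0,0,4,0,1,0,0,0,0]

```text
time_s: 68.25
position: [522.3, -328.8, 158.1]
eef_rot: [-0.0, 0.323, 0.947, 0.0]
contact_force: [0.0, 0.6, -1.5]
opening: 24.3
grip_force: 35.2
```

>>> apply_moves:
  series: [1,0,0,2,0,1,0,0,0,0,0.6,0,0,0,0,0.6,0,0,0,0,0.6,0,0,0,0,0.6,0,0,-30,0,0.6,0,0,-45,0,0.6,0,0,-40,0]

```text
time_s: 69.25
position: [522.4, -328.9, 272.8]
eef_rot: [0.0, 0.323, 0.947, -0.0]
contact_force: [0.1, 0.2, -0.7]
opening: 34.1
grip_force: 0.0
```

Run:
```python
from h import *
prof(28,100,215,'scene')
c=cam('top'); P=pts(c); z=P[...,2]
m=((z>5)&(z<60)).astype(np.uint8); k,l,st,ce=cv2.connectedComponentsWithStats(m)
for i in range(1,k):
    if 350<st[i,4]<650: r=cv2.minAreaRect(P[l==i][:,:2].astype(np.float32)); print(ce[i].round(),st[i,4],np.round(r[0],1),np.round(r[1],1),round(r[2],1))
go(580,38,130,np.pi+.166)
```

```text
scene 100 51 X [-25.  16.  29.] Y 31.5
scene 110 35 X [-22.  -8.  -2.] Y 35.3
scene 120 33 X [-26.  -8.  -4.] Y 34.3
scene 130 34 X [-29. -11.  -7.] Y 34.8
scene 140 36 X [-31. -16.  -9.] Y 34.9
scene 150 39 X [-34. -16. -12.] Y 33.7
scene 160 40 X [-36. -19. -15.] Y 33.6
scene 170 38 X [-37. -22. -19.] Y 33.5
scene 180 36 X [-41. -24. -21.] Y 34.8
scene 190 38 X [-42. -27. -24.] Y 34.5
scene 200 76 X [-48. -35. -26.] Y 28.0
[471. 138.] 494 [ 777.2 -362.4] [166.3  32.1] 64.0
[311. 170.] 443 [641.8  49.5] [188.8  25.7] 9.9
[237. 197.] 507 [513.7 228.7] [  7.9 243.6] 77.8
[438. 225.] 412 [ 506.4 -303.5] [163.7  25.9] 43.6
at [ 524.4 -330.5  276.7] phi 2.485 t 69.35 F [ 0.7 -0.4 -0. ] open 34.1 grip 0.0 j6 -0.02
  shift [181.  325.8 146.7] roll -0.823
```

Chisel stands. Now the driver.

>>> apply_moves:
  series: [0.5,25.9,46.5,0,0,0.5,25.9,46.5,0,0,0.5,25.9,46.5,0,0,0.5,25.9,46.5,0,0,0.5,25.9,46.5,0,0,0.5,25.9,46.5,20,0,0.5,25.6,46.8,20,0,0.5,0,0,20,0]

```text
time_s: 70.35
position: [577.8, 43.4, 210.1]
eef_rot: [-0.0, 0.32, 0.947, 0.0]
contact_force: [-0.1, -1.1, 0.6]
opening: 42.6
grip_force: 0.0
```

>>> apply_moves:
  series: [0.5,0,0,25,-0.165,0.5,0,0,25,-0.165,0.5,0,0,25,-0.165,0.5,0,0,10,-0.165,0.5,0,0,0,-0.165,0.5,0,0,0,0,0.5,0,0,0,0,0.5,0,0,0,0]

```text
time_s: 71.35
position: [578.0, 39.6, 126.4]
eef_rot: [0.0, -0.083, 0.997, -0.0]
contact_force: [0.1, -0.3, 0.5]
opening: 43.0
grip_force: 0.0
```

Run:
```python
from h import *
c=cam('wrist'); P=pts(c); z=P[...,2]
m=((z>14)&(z<40)&(np.hypot(P[...,0]-630,P[...,1]-45)<150)).astype(np.uint8); k,l,st,ce=cv2.connectedComponentsWithStats(m)
for i in range(1,k):
    if st[i,4]>400: r=cv2.minAreaRect(P[l==i][:,:2].astype(np.float32)); print(ce[i].round(),st[i,4],np.round(r[0],1),np.round(r[1],1),round(r[2],1))
go(579.8,38.3,5,np.pi+.171)
```

```text
[320. 226.] 3050 [642.2  49.2] [189.6  26. ] 9.6
at [578.   39.6 126.4] phi -2.974 t 71.4 F [-0.5 -0.7  0.3] open 42.6 grip 0.0 j6 -0.23
  shift [ -1.5  -1.6 121.4] roll -0.004
```

>>> apply_moves:
  series: [0.5,-2,-1.2,40,0,0.5,0,0,40,0,0.5,0,0,31,0,0.5,0,0,9,0,1,0,0,0,0,1,0,0,0,0,1,0,0,0,0,1,0,0,0,0]

```text
time_s: 72.4
position: [580.6, 38.8, 7.0]
eef_rot: [0.001, -0.084, 0.996, -0.0]
contact_force: [1.1, -0.4, -1.2]
opening: 25.4
grip_force: 25.0
```

>>> apply_moves:
  series: [1,0,0,-20,0,1,0,0,-40,0,1,0,0,-48,0,1,0,0,-48,0.165,1,0,0,-50,0.165,1,0,0,-20,0.165,1,0,0,0,0.165,1,0,0,0,0.165]

```text
time_s: 73.4
position: [580.2, 38.8, 233.1]
eef_rot: [0.001, 0.325, 0.946, 0.0]
contact_force: [0.1, 0.4, -1.2]
opening: 25.4
grip_force: 25.0
```

Run:
```python
from h import *
gob(57,100,130)
```

```text
at [580.2  38.8 233.1] phi 2.479 t 73.4 F [ 0.1  0.4 -1.2] open 25.4 grip 25.0 j6 0.6
  shift [-239.7 -252.   103.1] roll -0.004
```

>>> apply_moves:
  series: [1,-40,-42,0,0,1,-40,-42,0,0,1,-40,-42,0,0,1,-40,-42,0,0,1,-40,-42,0,0,1,-40,-42,0,0,1,0,0,50,-0.004,1,0,0,50,0]

```text
time_s: 74.4
position: [616.4, -308.9, 131.7]
eef_rot: [0.001, 0.322, 0.947, -0.0]
contact_force: [-0.3, 0.2, -1.1]
opening: 25.6
grip_force: 25.0
```

Run:
```python
from h import *
gob(57,100,100)
```

```text
at [ 616.4 -308.9  131.7] phi 2.487 t 74.4 F [-0.3  0.2 -1.1] open 25.6 grip 25.0 j6 0.08
  shift [ 2.7 -0.  31.7] roll 0.003
```

>>> apply_moves:
  series: [1,1,0,18,0.003,1,0,0,13,0,1,0,0,5,0,1,0,0,5,0,1,0,0,5,0,1,2,0,4,0,1,2,0,4,0,1,2,0,3,0]

```text
time_s: 75.4
position: [618.4, -309.2, 82.3]
eef_rot: [0.01, 0.322, 0.947, -0.003]
contact_force: [10.5, -9.9, 11.1]
opening: 25.9
grip_force: 32.4
```

>>> apply_moves:
  series: [1,2,0,2,0,1,2,0,1,0,1,2,0,0,0,1,2,0,0,0,1,1,0,0,0,1,1,0,0,0,1,0,0,0,0,1,0,0,0,0]

```text
time_s: 76.4
position: [616.0, -306.8, 82.9]
eef_rot: [0.016, 0.322, 0.946, -0.005]
contact_force: [16.9, -13.6, 14.0]
opening: 25.3
grip_force: 33.7
```

Run:
```python
from h import *
gob(56,98,100)
held()
```

```text
at [ 616.  -306.8   82.9] phi 2.485 t 76.4 F [ 16.9 -13.6  14. ] open 25.3 grip 33.7 j6 0.09
  shift [  2.1  -3.4 -17.1] roll 0.001
scene 442 ctr [ 54.9  -1.7 -30.7] dir [ 0.82  0.03 -0.56] tilt below horiz 34.4 ends [15.3 -3.3 -3.6] [131.7   1.4 -83.3]
scene 229 ctr [174.5  -0.2 -74.3] dir [ 0.39  0.91 -0.12] tilt below horiz 6.8 ends [165.6 -21.1 -71.6] [184.   22.1 -77.1]
```

>>> apply_moves:
  series: [1,-3,0,-25,0,1,0,0,-45,0,1,0,0,-50,0,1,37,-3.5,0,0,1,37,-3.5,0,0,1,37,-3.5,0,0,1,37,-3.5,0,0,1,37,-3.5,0,0]

```text
time_s: 77.45
position: [447.6, -199.5, 193.5]
eef_rot: [0.001, 0.322, 0.947, -0.0]
contact_force: [0.5, -0.4, -1.9]
opening: 25.6
grip_force: 31.7
```

>>> apply_moves:
  series: [1,0,0,18,0,1,0,0,0,0,1,0,0,0,0,1,0,0,0,0,1,0,0,0,0,1,0,0,0,0,1,0,0,0,0,1,0,0,0,0]

```text
time_s: 78.45
position: [447.9, -199.8, 174.2]
eef_rot: [-0.0, 0.322, 0.947, 0.0]
contact_force: [0.2, -0.5, -0.3]
opening: 25.5
grip_force: 31.7
```

Run:
```python
from h import *
gob(-125,84,154); along(84)
```

```text
at [ 447.9 -199.8  174.2] phi 2.486 t 78.45 F [ 0.2 -0.5 -0.3] open 25.5 grip 31.7 j6 0.09
  shift [-15.3   0.7  20.2] roll 0.002
```

Run:
```python
from h import *
prof(84,98,150,'scene')
c=cam('scene'); P=pts(c); d=P[...,:2]-B; X=d@bx; Y=d@by; z=P[...,2]
m=(abs(Y-84)<12)&(X>-130)&(X<14)&(z>97.5)&(z<190); i=np.argmax(np.where(m,X,-999)); print(X.flat[i],Y.flat[i],z.flat[i])
```

```text
scene 98 96 X [-31.  17.  30.] Y 85.4
scene 108 12 X [-15. -12.  -7.] Y 82.9
scene 118 12 X [-31. -25. -19.] Y 82.4
scene 128 19 X [-49. -40. -34.] Y 83.2
scene 138 18 X [-70. -58. -51.] Y 82.7
scene 148 26 X [-97. -77. -68.] Y 89.5
-6.9227476964248345 81.99352624373537 107.13665058008803
```

>>> apply_moves:
  series: [1,-8,0,0,0,1,-7,0,0,0,1,0,0,7,0,1,0,0,7,0,1,0,0,5,0,1,0,0,0,0,1,0,0,0,0,1,0,0,0,0]

```text
time_s: 79.6
position: [459.7, -208.9, 155.4]
eef_rot: [-0.0, 0.322, 0.947, 0.0]
contact_force: [0.8, -0.0, -1.1]
opening: 25.5
grip_force: 31.7
```

Run:
```python
from h import *
gob(-125,84,154)
prof(84,98,150,'scene')
c=cam('scene'); cv2.imwrite('pics/s7.png',cv2.resize(c['image'][100:260,80:290],None,fx=3.7,fy=3.7))
```

```text
at [ 459.7 -208.9  155.4] phi 2.486 t 79.6 F [ 0.8 -0.  -1.1] open 25.5 grip 31.7 j6 0.08
  shift [-0.4  0.7  1.4] roll 0.002
scene 98 96 X [-29.   8.  29.] Y 84.3
scene 108 19 X [-34. -24. -14.] Y 83.6
scene 118 17 X [-48. -40. -32.] Y 83.0
scene 128 23 X [-80. -63. -52.] Y 86.3
scene 138 52 X [-92. -65. -59.] Y 89.9
scene 148 69 X [-106.  -75.  -67.] Y 89.4
```

View pics/s7.png

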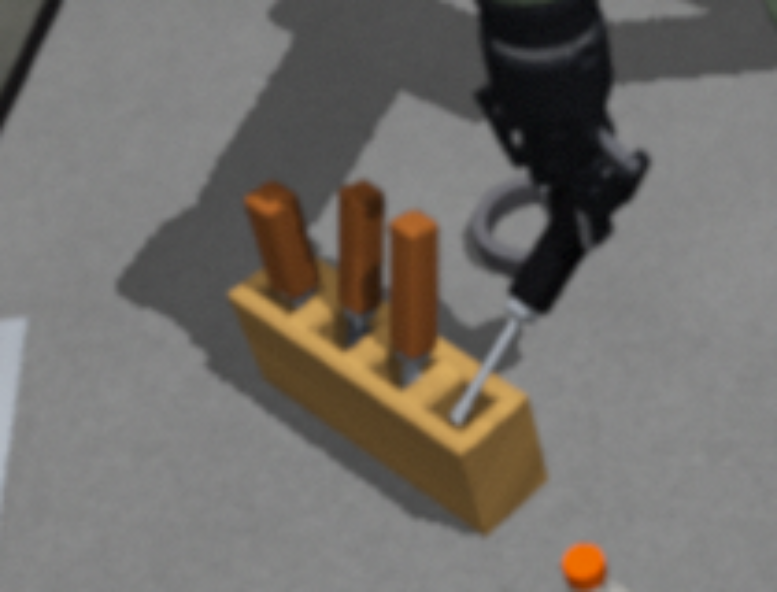

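Three tools are standing, and the driver's tip at (458,418) sits in the last pocket. I'm lowering slightly, then arcing up.

>>> apply_moves:
  series: [1,2,0,4,0,1,-8,0,-4,0,1,-8,0,-8,0,1,-8,0,-8,0,1,-8,0,-7,0,1,-9,0,-6,0,1,-9,0,-5,0,1,0,0,0,0]

```text
time_s: 80.7
position: [498.3, -238.7, 189.6]
eef_rot: [0.0, 0.322, 0.947, 0.0]
contact_force: [-2.1, 0.3, -0.1]
opening: 25.4
grip_force: 33.3
```

Run:
```python
from h import *
gob(-75,84,194)
prof(84,98,190,'scene')
```

```text
at [ 498.3 -238.7  189.6] phi 2.486 t 80.7 F [-2.1  0.3 -0.1] open 25.4 grip 33.3 j6 0.08
  shift [-1.7  0.6 -4.4] roll 0.002
scene 98 113 X [-31.   2.  29.] Y 84.3
scene 108 11 X [-9. -4.  1.] Y 82.9
scene 118 11 X [-18. -14. -10.] Y 82.1
scene 128 15 X [-26. -22. -17.] Y 83.4
scene 138 10 X [-32. -28. -25.] Y 83.6
scene 148 17 X [-51. -35. -31.] Y 88.4
scene 158 33 X [-56. -41. -34.] Y 92.9
scene 168 53 X [-66. -42. -34.] Y 90.0
scene 178 58 X [-73. -49. -43.] Y 91.1
scene 188 43 X [-66. -57. -53.] Y 88.8
```

Rotating well (about 50°). Continuing.

>>> apply_moves:
  series: [1,-9,0,-6,0,1,-9,0,-6,0,1,-10,0,-4,0,1,-11,0,-3,0,1,-11,0,-2,0,1,-10,0,-1,0,1,-10,0,0,0,1,-5,0,0,0]

```text
time_s: 81.75
position: [557.7, -284.4, 211.0]
eef_rot: [-0.0, 0.322, 0.947, 0.0]
contact_force: [-2.8, 2.8, 0.9]
opening: 25.3
grip_force: 36.4
```

Run:
```python
from h import *
gob(0,84,152); prof(84,100,210,'scene')
```

```text
at [ 557.7 -284.4  211. ] phi 2.486 t 81.75 F [-2.8  2.8  0.9] open 25.3 grip 36.4 j6 0.07
  shift [-1.7  0.4 59. ] roll 0.002
scene 100 73 X [-30.  11.  29.] Y 83.9
scene 110 7 X [ 7. 11. 11.] Y 83.0
scene 120 9 X [5. 7. 9.] Y 83.6
scene 130 9 X [1. 5. 7.] Y 82.8
scene 140 6 X [-0.  2.  6.] Y 84.2
scene 160 16 X [-9.  5.  8.] Y 89.3
scene 170 29 X [-10.   5.   9.] Y 92.1
scene 180 40 X [-12.   5.  10.] Y 92.7
scene 190 36 X [-15.   2.   7.] Y 92.7
scene 200 40 X [-16.   2.   5.] Y 92.7
```

>>> apply_moves:
  series: [1,0,0,10,0,1,0,0,10,0,1,0,0,10,0,1,0,0,8,0,1,0,0,8,0,1,0,0,6,0,1,0,0,3,0,1,0,0,0,0]

```text
time_s: 82.8
position: [557.2, -284.0, 156.1]
eef_rot: [-0.0, 0.322, 0.947, 0.0]
contact_force: [0.6, 0.3, -1.0]
opening: 25.7
grip_force: 36.2
```

>>> apply_moves:
  series: [1,0,0,2,0,1,0,0,0,0,0.58,0,0,0,0,0.58,0,0,0,0,0.58,0,0,0,0,0.58,0,0,-30,0,0.58,0,0,-45,0,0.58,0,0,-45,0]

```text
time_s: 83.8
position: [557.1, -283.9, 275.5]
eef_rot: [-0.0, 0.322, 0.947, 0.0]
contact_force: [1.1, 0.4, -0.1]
opening: 36.0
grip_force: 0.0
```

>>> apply_moves:
  series: [0.58,0,0,-20,0,0.58,30,30,0,0,0.58,30,40,0,0,0.58,30,40,0,0,0.58,30,40,0,0,0.58,30,30,0,0,0.58,0,0,0,0,0.58,0,0,0,0]

```text
time_s: 84.8
position: [548.4, -50.2, 294.5]
eef_rot: [0.0, 0.322, 0.947, -0.0]
contact_force: [-0.3, -1.1, -0.2]
opening: 35.9
grip_force: 0.0
```

Run:
```python
from h import *
p,f,s=pose(); print(p.round(),s['time_s'])
prof(84,100,215,'scene')
c=cam('scene'); cv2.imwrite('pics/s8.png',c['image'])
t=cam('top'); P=pts(t); L=(P[...,:2]-[523.2,291.1])@np.array([.194,.981]); M=(P[...,:2]-[523.2,291.1])@np.array([-.981,.194]); z=P[...,2]
print('lid',[np.median(z[(abs(L-a)<6)&(abs(M)<110)]).round(1) for a in (-58,-20,20,55)])
```

```text
[548. -50. 294.] 84.8
scene 100 56 X [-29.  19.  29.] Y 88.0
scene 110 29 X [-22.  -6.  -2.] Y 92.1
scene 120 39 X [-27.  -7.  -3.] Y 91.9
scene 130 36 X [-27. -10.  -5.] Y 92.0
scene 140 38 X [-31. -13.  -9.] Y 90.4
scene 150 32 X [-35. -18. -11.] Y 92.6
scene 160 40 X [-39. -20. -15.] Y 92.4
scene 170 38 X [-37. -19. -16.] Y 90.3
scene 180 40 X [-41. -24. -20.] Y 92.5
scene 190 52 X [-47. -29. -22.] Y 91.5
scene 200 48 X [-40. -31. -24.] Y 82.3
lid [np.float64(60.8), np.float64(62.6), np.float64(62.5), np.float64(62.9)]
```

View pics/s8.png

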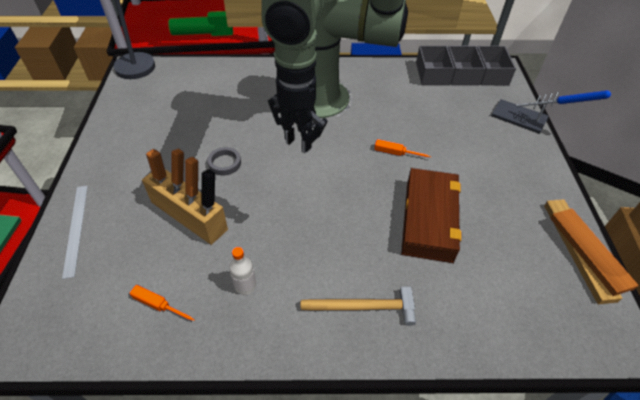

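All four tools stand in the block around (185,185), the case at (433,213) is shut, and the hammer, glue, tape and orange look-alikes are where they were. Handing in.

```bash
python3 -c "
from plant import order; print(order.hand_in())"
```

```text
the job is handed in; nothing more can be done
None
```

I handed the job in at about 85 s: the bar and disc are seated in the case with its lid shut, all four tools stand tip down in the block (most leaning slightly), the bystanders are untouched, and no vee was out on the bench.

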